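# Pass a sample carrier through the one-way flap of a clean-room chute

### The job

Set the sample carrier with the upright handle down in the open entry of the pass-through chute, round end towards the flap. Slide it along the chute floor through the sprung flap until it is home against the sprung buffer, pressing gently against the buffer (about 8 N, never 12 N) once the flap has shut behind it, then let go, leaving it resting against the buffer with the flap closed. Leave the other things on the bench where they are.

Things in the scene. Friction and masses are not known exactly. Their poses are not given: they have to be found in the camera images.
- carrier_grip (a point): Grip point on the carrier's upright handle, 58 mm above the underside. The handle is a fin 36 mm long (x), 12 mm thick (y), from 24 to 74 mm above the underside; pinch it across its thickness from above. Axes: x along the carrier to its round end, y across, z up. The square end lies 25 mm back (-x), the tip of the round end 53 mm ahead (+x).
- carrier_mid (a point): Half-way up the carrier's block, straight below carrier_grip, 12 mm above the underside; same axes. The carrier is a loose grey block, 0.2 to 0.45 kg, 78 mm long, 56 mm wide, 24 mm high (without handle), one end square, the other half-round (radius 28 mm) seen from above.
- carrier_nose (a point): Tip of the carrier's round end, 12 mm above its underside, 53 mm ahead of carrier_mid. Same axes.
- chute: Fixed aluminium chute, 345 mm long. Origin: on the bench, on the lane's centre line, in the plane of the shut flap. x runs along the lane from the entry through the flap to the buffer, y left, z up. Lane floor 6 mm above the bench, flat from x = -110 to 235 mm. With the carrier on it carrier_mid is at z = 18 mm and carrier_grip at z = 64 mm.
- chute_entry (a point): Middle of the entry's floor (x = -65 mm of the chute, 6 mm above the bench; chute's axes). The entry is open above and at its outer end, x = -110 to 0 mm of the chute, between two walls 62 mm apart whose tops are 26 mm above the bench. The carrier fits here clear of the flap.
- chute_pocket (a point): On the lane floor behind the flap, x = 100 mm of the chute (chute's axes). Pocket walls at chute y = -49 and +31 mm, tops 35 mm above the bench. From chute x = 30 to 165 mm lips, 35 to 38 mm above the bench, leave only a slot y = -16 to 16 mm in which the handle travels, so the carrier cannot be put in from above.
- flap (a joint): Opening of the flap (rad): 0 shut; it opens only away from the entry, to 1.6, against a light spring (0.02 Nm shut, 0.1 Nm at 1.5 rad) and cannot swing back to the entry side. The carrier's round end pushes it open (1 to 5 N); it then rubs along the carrier's -y side and snaps shut behind it when carrier_mid is about 90 mm past the chute's origin.
- flap_edge (a point): Free edge of the flap, half-way up. The flap is a steel leaf 64 mm wide, 24 mm high, 4 mm thick, its top 32 mm above the bench, on an upright hinge pin at chute y = -36 mm.
- buffer: Bracket at the chute end (x = 230 mm), origin at its foot, with a black sprung rubber pad (36 x 20 mm) facing the flap. Where the pad rests differs each time and is not measured: the round end meets it with carrier_mid 98 to 138 mm past the chute's origin; feel for it. Spring 2 N/mm for 10 mm, then solid; damped (0.1 N per mm/s): press slowly. Home: pressed 5 N or more for a moment; 12 N damages it.
- dish: Bystander: clear round lidded dish, 78 mm across, 22 mm high. Origin under its centre.
- slidebox: Bystander: flat lidded box, 81 x 57 x 31 mm, without a handle. Origin under its centre.
- jar: Bystander: jar, 56 mm across, 75 mm high. Origin under its centre.
- mouse: Bystander: black computer mouse, 100 x 60 x 33 mm. Origin under its centre.
- tweezers: Bystander: steel tweezers lying flat, 150 mm long. Origin under the middle.
- pen: Bystander: pen, 130 mm long, lying on a sheet of paper.
Not all that is in view belongs to the job. Leave any blue look-alike of the part that bears carrier_grip alone.

How it is judged (in metres and radians):
On the way, in this order (a step that is already met when the one before it is completed fails the run):
1. the carrier is down in the entry, round end to the flap, flap still shut (x of carrier_mid in the frame of chute between -0.11 and -0.04 m and y of carrier_mid in the frame of chute between -0.006 and 0.006 m and z of carrier_mid in the frame of chute below 0.026 m and x of carrier_nose in the frame of chute above -0.07 m and value of joint flap below 0.08 rad), for 0.1 s.
2. the carrier, on the lane floor, has pushed the flap wide open (value of joint flap above 0.8 rad and z of carrier_mid in the frame of chute below 0.026 m and x of carrier_mid in the frame of chute between -0.03 and 0.1 m), for 0.05 s.
3. the flap has shut behind the carrier and the carrier is pressed on the buffer with at least 5 N (value of joint flap below 0.08 rad and z of carrier_mid in the frame of chute below 0.026 m and x of carrier_mid in the frame of chute above 0.092 m and contact force between carrier and buffer above 5 N), for 0.15 s.
At the end, for the whole second after the job is handed in: The carrier lies flat on the floor of the pocket (within 8 mm), round end to the buffer and touching it (more than 0.05 N), wholly past the flap (carrier_mid more than 92 mm past the chute's origin), the flap shut behind it (under 0.08 rad), the carrier at rest and let go (x of carrier_mid in the frame of chute above 0.092 m and x of carrier_nose in the frame of chute above 0.14 m and z of carrier_mid in the frame of chute below 0.026 m and angle between carrier_mid's own z axis and vertical below 0.1 rad and value of joint flap below 0.08 rad and contact force between carrier and buffer above 0.05 N and linear speed of carrier below 0.02 m/s and contact force between the arm and carrier below 0.1 N).
It fails at once if the carrier is pressed on the buffer with more than 12 N (contact force between carrier and buffer above 12 N).
It fails at once if another thing on the bench is shifted by more than 30 mm (distance of any of dish, slidebox, jar, mouse, tweezers, pen from where it was at the start of the episode above 0.03 m).
It also fails if it takes over 64 s, if anything falls off the work surface, if the arm or the gripper's body presses on something with over 40 N, if the wrist force passes 120 N, or if a joint passes its speed limit or range.

### The arm

A 6-joint arm with a two-finger parallel gripper is mounted at the origin on the work surface. World frame = base frame: x ahead of the robot, y to its left, z up, the work surface at z = 0. Lengths are in mm, angles in rad, forces in N, time in s.
With the tool pointing down it reaches from about 300 to 875 mm from the base axis. Payload 4.2 kg.
Tool frame: the origin (TCP) lies at the very end of the fingers, on their centre line; the grasp point (between the pads) lies 19 mm behind it; z points along the fingers, y is the direction in which the jaws open and shut (so a half turn about z gives the same grasp; the last joint's range is limited). The gripper opens to 85 mm and grips with 20 to 120 N. Pads are 22 mm wide; open, the fingers measure 114 mm over their backs; the gripper's body (76 mm by 85 mm) begins 54 mm behind the grasp point. The pads swing forward as they close: fully open they stand 13 mm farther back than shut.
Start: joints at [-1.338, 0.32, 1.565, -0, 1.257, -0.02], TCP at [143.819, -556.738, 231.338] pointing down, gripper open.
Joint ranges: [-3.11, 3.11], [-0.84, 2.01], [0.21, 2.61], [-1.34, 4.49], [0.05, 2.63], [-2.56, 2.56]. Speed limits (rad/s): [2.57, 2.57, 3.14, 3.14, 3.14, 3.14].

### API

Orientations are given as a 3x3 rotation matrix whose columns are the frame's x, y, z axes.
In Python, from bench import bot gives the robot as it stands.
- The arm moves only by the tool play_rows, never from a script. Its argument "plan" is a list of rows, each a list of 6 numbers: the shift along the tool's x, y, z in mm, then the turn, a rotation vector about the tool's x, y, z in rad. In form: [[tx, ty, tz, ax, ay, az], ...]. A call has 1 to 8 rows; each row is the pose to reach, as a shift and turn from the pose commanded when the call began, along the tool's axes at that moment; what a row does not reach only later rows make up. A row lasts 1/12 s, in which the tool goes at most 41.7 mm and 7.16 degrees, less where a joint would pass 70% of its speed; a pose out of reach is approached as far as the arm can. A call with a gripper value outside its range is refused whole. "claw" is the opening, from 0 (shut) to 1 (fully open), set as the call begins (left out, the last holds). The fingers move at their own pace and stop on an object; "force" is the grip in N (left out, the last holds). Time passes only in rows, so rows that repeat a pose let the fingers close. It gives the time, the measured TCP pose, the force and the opening at its end, in the units of the state.
- bot.get_obs(): the state, without advancing time (a new reading comes with each control period).
- bot.get_image(name): name is "side" or "top"; returns the picture (420x560x3 uint8, red, green, blue); there is no depth.
- bot.get_calibration(name): a dict with "intrinsics" (3x3 intrinsics, pixels), "extrinsics" (4x4, takes a point from world to camera coordinates). Camera axes: x right, y up, looking along -z (the intrinsics and any distortion apply to the point x, -y, -z); pixel columns grow to the right and rows downward; lengths in mm; the calibration is good to about 2 mm. A picture is of the moment at which its call begins. get_calibration takes no time and is no camera call.
- bot.job_done(): hands the job in, once; it reports no verdict.
Trained networks look in the newest picture that a camera, given by its name, has taken for a name from the list of things; names that differ only in an ending like _2 or _b are one class to them, and where a whole thing is asked for, a point or a joint stands for the part that bears it (a point fixed in the world has none). Each returns a list of dicts, best first, with "conf" (0 to 1); they miss things now and then, are a little off and sometimes report something else, mostly with a low value. They report only what shows in the picture. A call takes as long as a camera call. They do not tell look-alikes from the thing itself.
- bot.cut_out(target, camera): "pixels" (420x560 bool, what is visible of it) and "extent" ([left, top, right, bottom] in pixels, round what is visible of it).
The state is a dict: "time_s": time; "joint_pos": joint angles; "joint_velocities": joint speeds; "effort": joint torques, N m; "ee_pos": TCP position; "ee_rot": TCP orientation; "contact_force": force on the tool from outside, world axes, zero at the start; "moment": the same for the moment, N m; "grip_width": finger opening in mm.
Only numpy, scipy, OpenCV 4.12 (cv2) and the standard library are available. Lean on these libraries where they do the work, as an engineer would, in place of code of your own. Each camera call takes 0.05 s, during which the arm holds its last target.

## Working session

There is one attempt and no reset: what is moved stays moved. The work goes in short steps, Python scripts to look and compute and a tool call to move; the robot and the scene stay as the last step left them, time stands still between calls to the robot, and variables do not carry over. Pictures are saved under pics/ and viewed, and the job is handed in when it is done.

Besides the shell and the picture viewer there is one more tool, called in YAML: its name, and indented under it one key for each argument. play_rows: Moves the arm, as the interface text tells. Its arguments: {"type":"object","properties":{"plan":{"type":"array"},"claw":{"type":"number"},"force":{"type":"number"}},"required":["plan"]}

```bash
ls; mkdir -p pics; python3 - <<'E'
from bench import bot
import cv2,numpy as np
o=bot.get_obs()
for k in o: print(k,np.round(o[k],3).tolist())
for n in('side','top'):
    im=bot.get_image(n); cv2.imwrite(f'pics/{n}0.png',im[:,:,::-1])
    c=bot.get_calibration(n); print(n,np.round(c['intrinsics'],2).tolist(),np.round(c['extrinsics'],4).tolist(),[k for k in c])
E
```

```text
pics
time_s 0.0
joint_pos [-1.338, 0.32, 1.566, 0.0, 1.257, -0.02]
joint_velocities [-0.002, -0.001, 0.0, 0.0, 0.001, -0.001]
effort [0.002, -41.551, -23.416, 0.0, 0.008, -0.0]
ee_pos [143.723, -556.249, 230.469]
ee_rot [[0.968, 0.25, -0.0], [0.25, -0.968, 0.002], [0.0, -0.002, -1.0]]
contact_force [0.662, -0.104, 0.143]
moment [-0.02, 0.033, -0.016]
grip_width 85.435
side [[474.72, 0.0, 273.74], [0.0, 474.72, 198.03], [0.0, 0.0, 1.0]] [[-0.9394, -0.3423, 0.0164, 474.5707], [0.2589, -0.6773, 0.6887, -191.8422], [-0.2246, 0.6512, 0.7249, -1161.0374], [0.0, 0.0, 0.0, 1.0]] ['intrinsics', 'extrinsics']
top [[484.81, 0.0, 283.0], [0.0, 484.81, 209.6], [0.0, 0.0, 1.0]] [[0.0216, -0.9997, -0.0113, -38.2053], [0.9915, 0.02, 0.1285, -535.4878], [-0.1282, -0.014, 0.9916, -1227.854], [0.0, 0.0, 0.0, 1.0]] ['intrinsics', 'extrinsics']
```

View pics/side0.png

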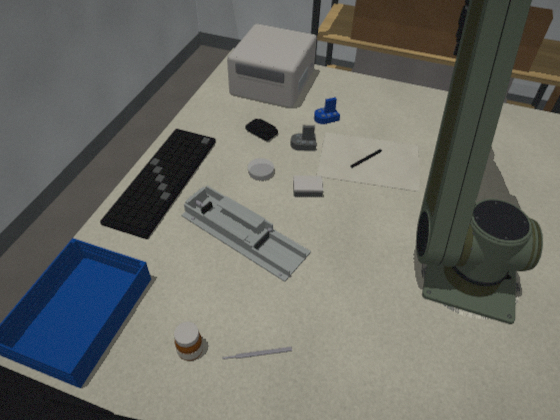

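View pics/top0.png

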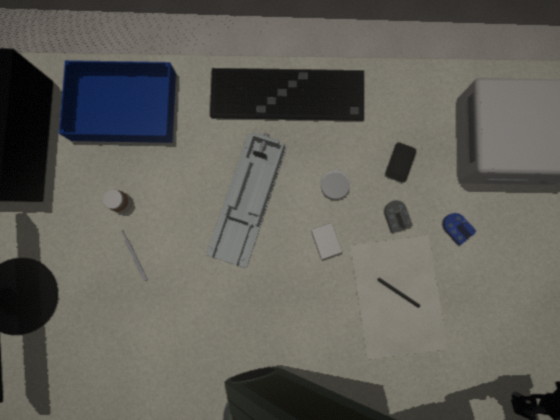

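The side view shows the grey carrier at (304,138), a blue look-alike at (327,110) and the chute from (290,265) to (195,195). In the top view the carrier is at (398,216) and the chute runs from (230,255) to (265,145), with the buffer at its upper end.

```bash
cat > h.py <<'E'
from bench import bot
import cv2,numpy as np
from scipy.optimize import least_squares
C={n:bot.get_calibration(n) for n in('side','top')}
def proj(n,P):
    P=np.atleast_2d(np.asarray(P,float)); K=np.array(C[n]['intrinsics']);E=np.array(C[n]['extrinsics'])
    p=P@E[:3,:3].T+E[:3,3]; p=p*[1,-1,-1]; q=p@K.T; return q[:,:2]/q[:,2:]
def ray(n,uv,z):
    K=np.array(C[n]['intrinsics']);E=np.array(C[n]['extrinsics'])
    uv=np.atleast_2d(np.asarray(uv,float))
    d=np.c_[uv,np.ones(len(uv))]@np.linalg.inv(K).T*[1,-1,-1]
    R=E[:3,:3];o=-R.T@E[:3,3]; d=d@R
    return o+d*((z-o[2])/d[:,2])[:,None]
def crop(n,im,x0,y0,x1,y1,s,name,draw=[]):
    c=cv2.resize(im[y0:y1,x0:x1,::-1].copy(),None,fx=s,fy=s,interpolation=cv2.INTER_CUBIC)
    c=np.clip(c.astype(float)*1.4,0,255).astype(np.uint8)
    for P,col in draw:
        q=((proj(n,P)-[x0,y0]+.5)*s).astype(int); cv2.polylines(c,[q.reshape(-1,1,2)],False,col,1)
    cv2.imwrite('pics/'+name,c)
E
python3 - <<'E'
from h import *
for n in('side','top'):
    im=bot.get_image(n); np.save(n+'0.npy',im)
    for t in('carrier_grip','chute','flap','buffer','flap_edge','dish','slidebox'):
        for r in bot.cut_out(t,n)[:3]:
            ys,xs=np.nonzero(r['pixels']);
            print(n,t,round(r['conf'],2),r['extent'],len(xs),ray(n,[xs.mean(),ys.mean()],15).round(0).tolist())
            if r['conf']>.5: np.save(f'm_{t}_{n}_{xs.mean():.0f}.npy',r['pixels'])
im=np.load('top0.npy'); crop('top',im,200,125,300,275,4,'tc.png'); crop('top',im,370,190,490,260,6,'tk.png')
im=np.load('side0.npy'); crop('side',im,175,180,315,285,5,'sc.png'); crop('side',im,280,90,350,160,8,'sk.png')
E
```

```text
side carrier_grip 0.92 [311.7, 99.6, 339.9, 124.3] 486 [[499.0, -497.0, 15.0]]
side carrier_grip 0.58 [287.5, 125.7, 317.1, 152.5] 553 [[527.0, -334.0, 15.0]]
side chute 0.83 [182.0, 186.6, 308.8, 284.6] 5091 [[559.0, 76.0, 15.0]]
side buffer 0.79 [186.1, 185.6, 209.5, 216.4] 334 [[715.0, 17.0, 15.0]]
side dish 0.83 [246.7, 159.3, 273.0, 179.8] 494 [[607.0, -161.0, 15.0]]
side slidebox 0.91 [291.7, 175.0, 325.7, 199.2] 634 [[455.0, -143.0, 15.0]]
side slidebox 0.31 [248.5, 158.6, 272.3, 177.5] 471 [[607.0, -160.0, 15.0]]
top carrier_grip 0.94 [443.1, 213.0, 478.4, 243.0] 663 [[501.0, -486.0, 15.0]]
top carrier_grip 0.7 [383.1, 201.9, 412.8, 230.9] 665 [[529.0, -328.0, 15.0]]
top chute 0.84 [208.9, 132.9, 288.9, 265.1] 5391 [[564.0, 68.0, 15.0]]
top buffer 0.72 [254.6, 132.7, 281.6, 158.9] 299 [[718.0, 26.0, 15.0]]
top flap_edge 0.42 [229.5, 215.7, 252.9, 224.8] 77 [[507.0, 82.0, 15.0]]
top dish 0.88 [321.0, 171.0, 349.0, 201.4] 642 [[611.0, -165.0, 15.0]]
top slidebox 0.91 [308.8, 223.5, 341.8, 261.1] 669 [[459.0, -142.0, 15.0]]
```

View pics/tc.png

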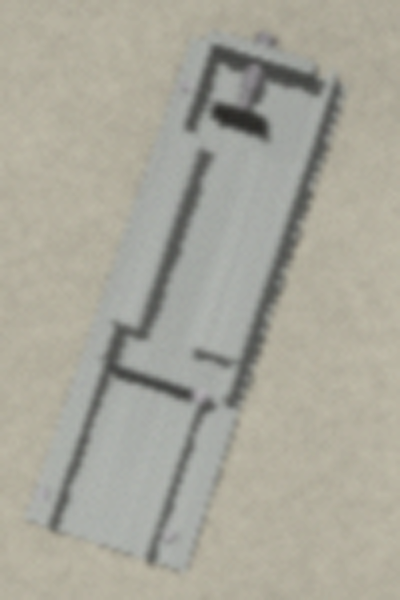

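View pics/tk.png

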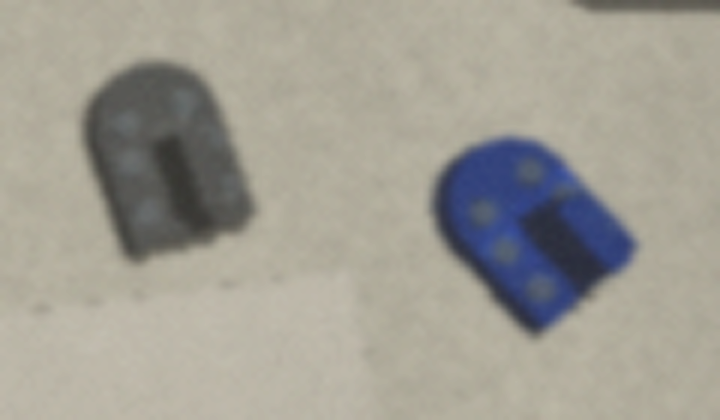

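View pics/sc.png

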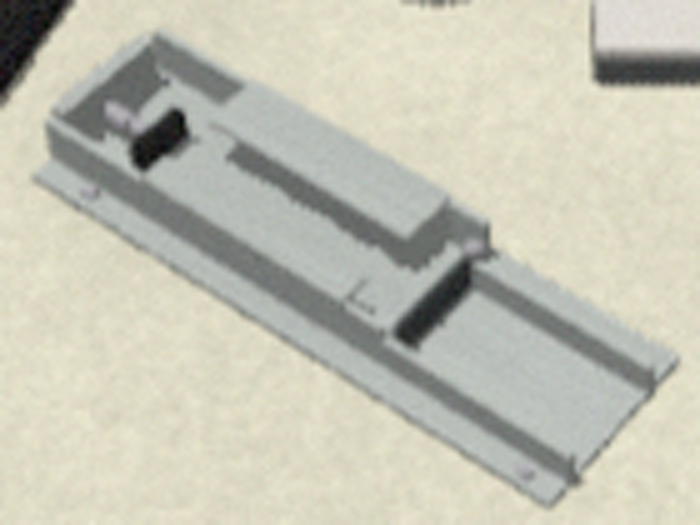

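View pics/sk.png

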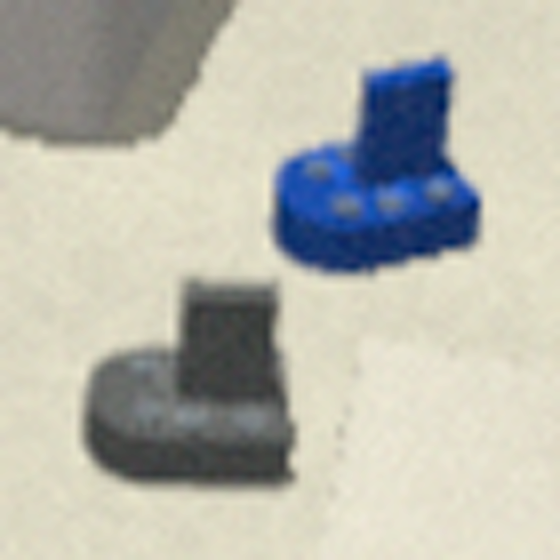

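```bash
cat > fit.py <<'E'
from h import *
def T(p,P):
    c,s=np.cos(p[2]),np.sin(p[2]); P=np.atleast_2d(np.asarray(P,float))
    return np.c_[p[0]+c*P[:,0]-s*P[:,1],p[1]+s*P[:,0]+c*P[:,1],P[:,2]]
def chute_lines(p,yl=50,yr=-68):
    G=(0,255,0);R=(0,0,255);B=(255,0,0);Y=(0,255,255)
    L=[([(-110,31,6),(0,31,6)],G),([(-110,31,26),(0,31,26)],R),([(-110,-31,6),(0,-31,6)],G),([(-110,-31,26),(0,-31,26)],R),
     ([(30,16,38),(165,16,38)],Y),([(30,-16,38),(165,-16,38)],Y),([(0,-36,32),(0,28,32)],B),([(0,-36,8),(0,28,8)],B),
     ([(30,-49,35),(235,-49,35)],R),([(165,31,35),(230,31,35)],R),([(-110,-31,6),(-110,31,6)],G)]
    return [(T(p,a),b) for a,b in L]
def car_pts():
    a=np.linspace(-np.pi/2,np.pi/2,15)
    o=[(-25,-28),(-25,28)]+[(25+28*np.cos(t),28*np.sin(t)) for t in a[::-1]]+[(-25,-28)]
    return np.array(o)
def car_lines(p,z0=0):
    o=car_pts(); L=[]
    for z,c in((0,(0,255,0)),(24,(0,0,255))): L.append((T(p,np.c_[o,np.full(len(o),z+z0)]),c))
    f=np.array([(-18,-6),(18,-6),(18,6),(-18,6),(-18,-6)])
    for z in(24,74): L.append((T(p,np.c_[f,np.full(5,z+z0)]),(0,255,255)))
    return L
def sil(n,p,z0=0,fin=True):
    m=np.zeros((420*4,560*4),np.uint8)
    o=car_pts(); f=np.array([(-18,-6),(18,-6),(18,6),(-18,6)])
    A=[np.vstack([T(p,np.c_[o,np.full(len(o),z+z0)]) for z in(0,24)])]
    if fin:A.append(np.vstack([T(p,np.c_[f,np.full(4,z+z0)]) for z in(24,74)]))
    for P in A:
        h=cv2.convexHull(((proj(n,P)+.5)*4).astype(np.float32)); cv2.fillConvexPoly(m,np.round(h).astype(np.int32),255)
    return cv2.resize(m,(560,420),interpolation=cv2.INTER_AREA)/255.
E
python3 - <<'E'
from fit import *
from scipy.optimize import minimize
import glob
print(glob.glob('m_*'))
M={n:np.load(f) for n,f in(('side',[f for f in glob.glob('m_carrier_grip_side_*') if 295<int(f.split('_')[-1][:-4])<312][0]),('top',[f for f in glob.glob('m_carrier_grip_top_*') if 390<int(f.split('_')[-1][:-4])<405][0]))}
def cost(p,ns=('side','top')):
    return sum(np.abs(cv2.GaussianBlur(sil(n,p),(0,0),1)-cv2.GaussianBlur(M[n].astype(float),(0,0),1)).sum() for n in ns)
best=None
for th in(0.1,.25,.4):
  for ns in(('side','top'),('top',),('side',)):
    r=minimize(cost,[525,-330,th],args=(ns,),method='Nelder-Mead',options=dict(initial_simplex=np.array([[525,-330,th],[535,-330,th],[525,-320,th],[525,-330,th+.15]])))
    print(th,ns,r.x.round(3),r.fun)
    if ns==('side','top') and (best is None or r.fun<best.fun): best=r
np.save('car.npy',best.x)
im=np.load('top0.npy'); crop('top',im,370,190,440,245,8,'tk1.png',car_lines(best.x))
im=np.load('side0.npy'); crop('side',im,280,100,350,160,8,'sk1.png',car_lines(best.x))
# chute initial from top outline
a=ray('top',np.array([[25,518],[185,572],[335,75],[195,35]])/4+[200,125],6); print(a.round(0))
u=(a[2]+a[3]-a[0]-a[1])[:2]; th=np.arctan2(u[1],u[0]); print(th, np.linalg.norm(u)/2)
E
```

```text
['m_carrier_grip_top_458.npy', 'm_carrier_grip_side_304.npy', 'm_dish_top_336.npy', 'm_buffer_side_200.npy', 'm_carrier_grip_top_397.npy', 'm_chute_side_244.npy', 'm_carrier_grip_side_326.npy', 'm_slidebox_top_326.npy', 'm_chute_top_247.npy', 'm_dish_side_260.npy', 'm_buffer_top_265.npy', 'm_slidebox_side_308.npy']
0.1 ('side', 'top') [ 5.17839e+02 -3.31579e+02  3.26000e-01] 69.58925372121756
0.1 ('top',) [ 5.18464e+02 -3.31481e+02  3.10000e-01] 22.644427810623593
0.1 ('side',) [ 5.16239e+02 -3.29888e+02  2.98000e-01] 32.466396204524
0.25 ('side', 'top') [ 5.17847e+02 -3.31334e+02  3.25000e-01] 67.70865723016308
0.25 ('top',) [ 5.19037e+02 -3.31604e+02  3.08000e-01] 23.111337294644358
0.25 ('side',) [ 5.16228e+02 -3.30416e+02  3.22000e-01] 31.937402868185888
0.4 ('side', 'top') [ 5.17577e+02 -3.31475e+02  3.19000e-01] 69.35324772679857
0.4 ('top',) [ 5.18666e+02 -3.31331e+02  3.23000e-01] 21.93844176942707
0.4 ('side',) [ 5.16271e+02 -3.30122e+02  3.23000e-01] 31.966461142563624
[[416. 173.   6.]
 [383.  66.   6.]
 [720. -25.   6.]
 [746.  71.   6.]]
-0.2824413114707927 346.6496536952842
```

```bash
python3 - <<'E'
from fit import *
for n in C: E=np.array(C[n]['extrinsics']);print(n,-E[:3,:3].T@E[:3,3])
# correspondences: (view, crop px, chute pt)
t=lambda x,y:(x/4+200,y/4+125); s=lambda x,y:(x/5+175,y/5+180)
cor=[('top',t(53,528),(-110,31,14)),('top',t(152,562),(-110,-31,14)),
 ('top',t(140,338),(30,16,35)),('top',t(212,152),(165,16,35)),
 ('side',s(652,388),(-110,31,8)),('side',s(575,470),(-110,-31,20)),
 ('side',s(410,236),(30,16,38)),('side',s(450,200),(30,31,38)),('side',s(240,90),(165,31,38))]
def f(p): return np.concatenate([proj(n,T(p,P))[0]-uv for n,uv,P in cor])
r=least_squares(f,[505,85,-.28],loss='soft_l1'); print(r.x); print(f(r.x).reshape(-1,2).round(1))
np.save('chute.npy',r.x)
im=np.load('top0.npy'); crop('top',im,200,125,300,275,4,'tc1.png',chute_lines(r.x))
im=np.load('side0.npy'); crop('side',im,175,180,315,285,5,'sc1.png',chute_lines(r.x))
E
```

```text
side [234.68763281 788.623712   965.93120325]
top [ 374.29545252  -44.60701573 1285.98027068]
[ 4.96290466e+02  6.69664008e+01 -4.64575329e-01]
[[  3.5  -0.6]
 [ -0.5   2. ]
 [ 11.5   1.6]
 [ 17.9   3.1]
 [-15.8  13.3]
 [ 17.6 -20. ]
 [ -1.4   0. ]
 [-13.8  10.3]
 [ -5.3   3.6]]
```

View pics/tk1.png

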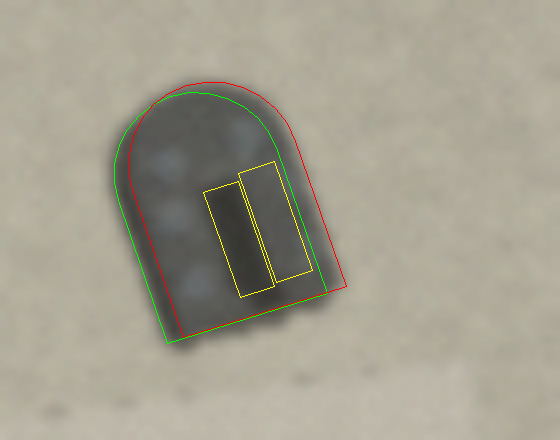

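View pics/sk1.png

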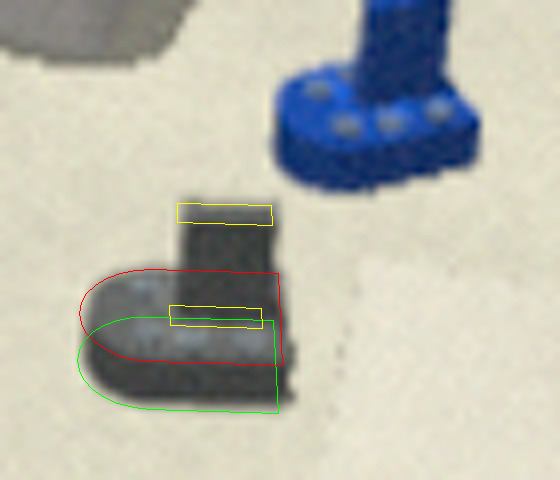

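View pics/tc1.png

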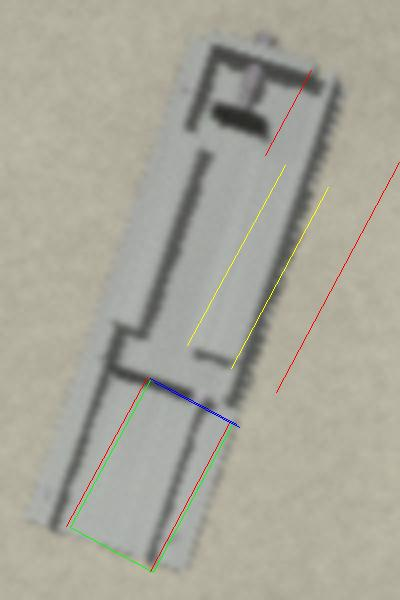

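View pics/sc1.png

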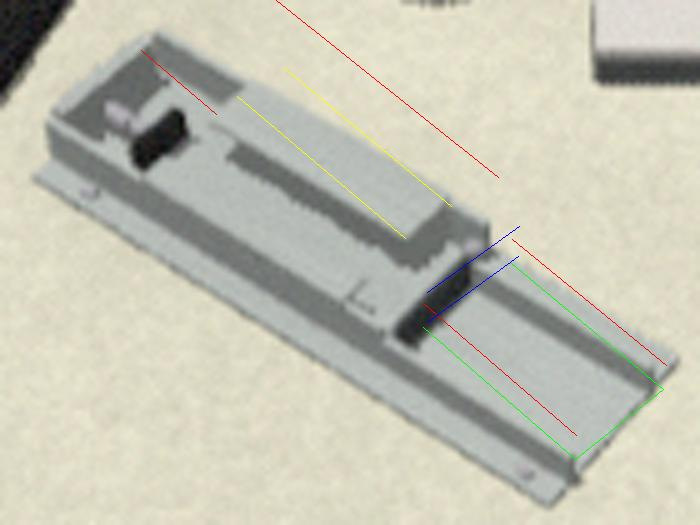

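```bash
python3 - <<'E'
from fit import *
t=lambda x,y:(x/4+200,y/4+125); s=lambda x,y:(x/5+175,y/5+180)
cor=[('top',t(54,528),(-110,31,14)),('top',t(152,562),(-110,-31,14)),
 ('top',t(133,335),(30,16,38)),('top',t(203,150),(165,16,38)),
 ('side',s(652,388),(-110,-31,8)),('side',s(573,458),(-110,31,26)),
 ('side',s(410,236),(30,-16,36)),('side',s(450,195),(30,-49,38)),('side',s(213,128),(165,-16,38))]
def f(p): return np.concatenate([proj(n,T(p,P))[0]-uv for n,uv,P in cor])
r=least_squares(f,[505,85,-.28],loss='soft_l1'); print(r.x); print(f(r.x).reshape(-1,2).round(1))
np.save('chute.npy',r.x)
im=np.load('top0.npy'); crop('top',im,200,125,300,275,4,'tc1.png',chute_lines(r.x))
im=np.load('side0.npy'); crop('side',im,175,180,315,285,5,'sc1.png',chute_lines(r.x))
E
```

```text
[ 5.02440938e+02  9.16457504e+01 -2.89173134e-01]
[[-0.2  1.6]
 [-2.2  0.4]
 [ 1.5 -0.1]
 [ 0.3 -2.3]
 [-0.3  0.3]
 [ 1.5 -1.4]
 [-0.1  0.9]
 [-0.2  0.8]
 [-0.7 -1.7]]
```

View pics/tc1.png

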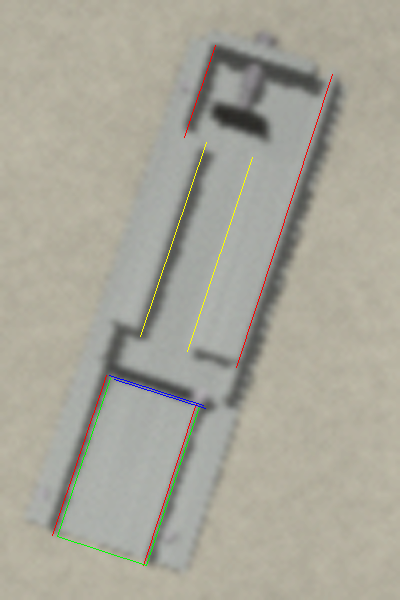

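View pics/sc1.png

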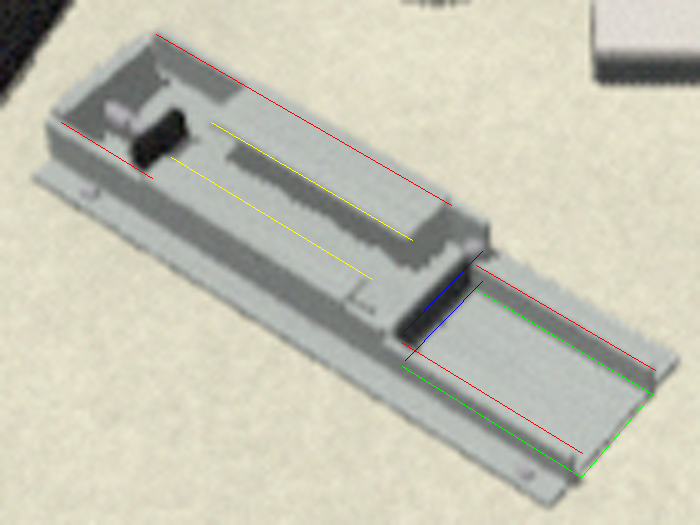

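```bash
cat > go.py <<'E'
import sys
from h import *
from scipy.spatial.transform import Rotation as Ro
def go(x,y,z,yaw):
    o=bot.get_obs(); R=np.array(o['ee_rot']); p=np.array(o['ee_pos'])
    d=R.T@(np.array([x,y,z])-p)
    c,s=np.cos(yaw),np.sin(yaw); Rt=np.array([[c,s,0],[s,-c,0],[0,0,-1]])
    print('t',round(o['time_s'],2),'pos',p.round(1),'yaw',round(np.arctan2(R[1,0],R[0,0]),4),'F',np.round(o['contact_force'],1),'grip',round(o['grip_width'],1))
    print('shift',d.round(1).tolist(),'rot',Ro.from_matrix(R.T@Rt).as_rotvec().round(4).tolist(),'|d|',np.linalg.norm(d).round(0))
if __name__=='__main__': go(*map(float,sys.argv[1:]))
E
python3 go.py 517.8 -331.4 130 .32
```

```text
t 0.9 pos [ 143.8 -556.7  231.3] yaw 0.2528 F [ 0.4 -1.5  0.1] grip 85.3
shift [418.4, -124.6, 101.3] rot [0.0001, 0.0, -0.0672] |d| 448.0
```

play_rows:
  plan:
    - [290,-86,70,0,0,-0.067]
    - [290,-86,70,0,0,-0.067]
    - [290,-86,70,0,0,-0.067]
    - [290,-86,70,0,0,-0.067]
    - [290,-86,70,0,0,-0.067]
    - [290,-86,70,0,0,-0.067]
    - [290,-86,70,0,0,-0.067]
    - [290,-86,70,0,0,-0.067]
  claw: 1

```text
time_s: 1.57
ee_pos: [406.3, -398.0, 160.2]
ee_rot: [[0.948, 0.317, 0.001], [0.317, -0.948, 0.002], [0.001, -0.002, -1.0]]
contact_force: [-0.4, -0.1, 0.6]
grip_width: 85.5
```

```bash
python3 go.py 517.8 -331.4 130 .32
```

```text
t 1.57 pos [ 406.3 -398.   160.2] yaw 0.3226 F [-0.4 -0.1  0.6] grip 85.5
shift [126.9, -27.8, 30.4] rot [-0.0016, -0.0011, 0.0026] |d| 133.0
```

play_rows:
  plan:
    - [131,-30,31,0,0,0]
    - [131,-30,31,0,0,0]
    - [131,-30,31,0,0,0]
    - [131,-30,31,0,0,0]
    - [131,-30,31,0,0,0]
    - [131,-30,31,0,0,0]

```text
time_s: 2.07
ee_pos: [518.0, -331.0, 130.0]
ee_rot: [[0.949, 0.316, -0.001], [0.316, -0.949, -0.0], [-0.001, -0.0, -1.0]]
contact_force: [-0.3, 0.7, 0.1]
grip_width: 85.2
```

```bash
python3 - <<'E'
from fit import *
p=np.load('car.npy')
for n in('side','top'):
    im=bot.get_image(n); cv2.imwrite(f'pics/{n}2.png',im[:,:,::-1])
    if n=='side': crop(n,im,260,80,360,170,7,'sk2.png',car_lines(p))
    else: crop(n,im,340,160,440,260,6,'tk2.png',car_lines(p))
E
python3 go.py 517.8 -331.4 39 .32
```

```text
t 2.17 pos [ 517.1 -332.1  130.7] yaw 0.3189 F [ 0.3 -0.7  0.4] grip 85.3
shift [0.9, -0.5, 91.7] rot [0.0005, 0.0004, -0.0011] |d| 92.0
```

View pics/sk2.png

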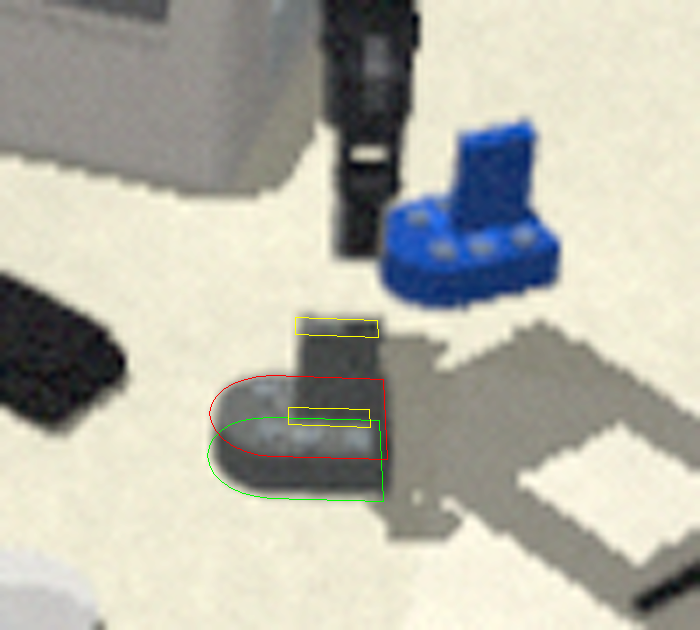

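View pics/tk2.png

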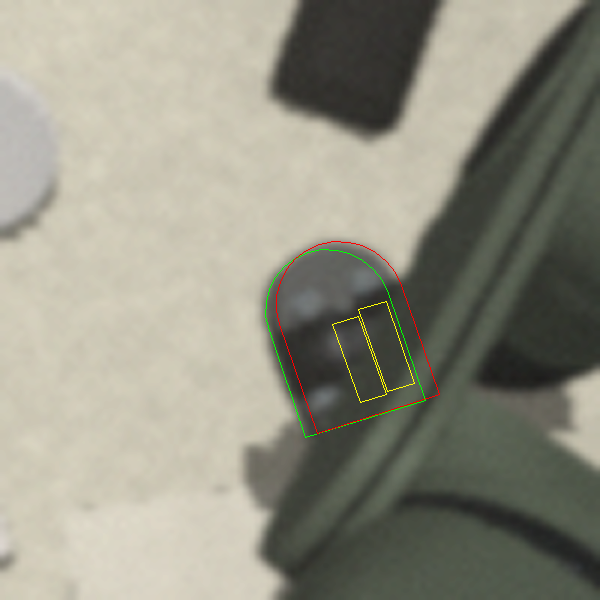

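play_rows:
  plan:
    - [0,0,35,0,0,0]
    - [0,0,70,0,0,0]
    - [0,0,85,0,0,0]
    - [0,0,91,0,0,0]
    - [0,0,91,0,0,0]

```text
time_s: 2.58
ee_pos: [516.4, -331.9, 38.5]
ee_rot: [[0.95, 0.313, -0.002], [0.313, -0.95, 0.001], [-0.002, -0.002, -1.0]]
contact_force: [-0.6, -0.5, 0.1]
grip_width: 85.4
```

```bash
python3 - <<'E'
from fit import *
im=bot.get_image('side'); crop('side',im,260,80,360,170,7,'sk3.png')
E
python3 go.py 517 -331.6 39 .32
```

```text
t 2.63 pos [ 517.5 -332.4   39.9] yaw 0.3183 F [0.6 0.  0.1] grip 85.3
shift [-0.3, -0.9, 0.9] rot [0.0006, -0.0002, -0.0017] |d| 1.0
```

View pics/sk3.png

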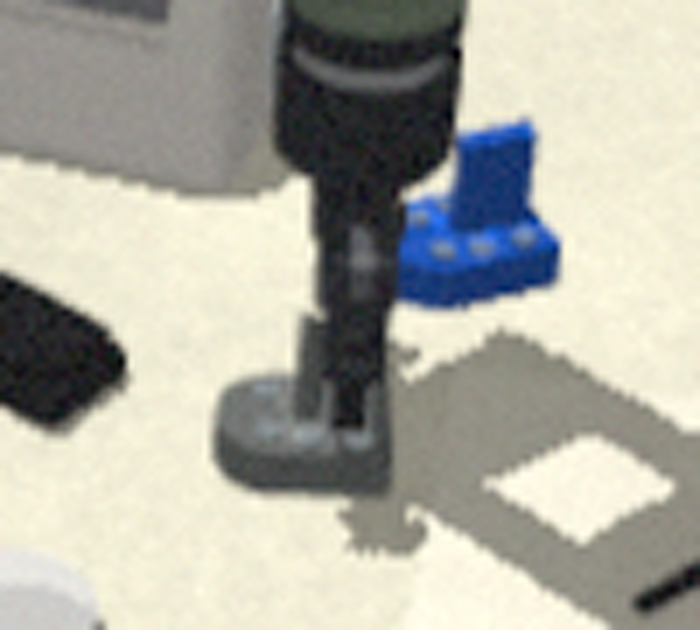

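```bash
python3 - <<'E'
from fit import *
p=[517.3,-332,.319]
for y in(43,50,-43): print(y,proj('side',T(p,[[0,y,45],[0,y,60],[0,y,90]])).round(1).tolist())
print('fin',proj('side',T(p,[[0,0,74],[-18,0,74],[18,0,74]])).round(1).tolist())
E
```

```text
43 [[307.5, 142.7], [307.8, 138.8], [308.5, 130.9]]
50 [[307.5, 144.2], [307.9, 140.3], [308.6, 132.4]]
-43 [[307.0, 125.1], [307.3, 121.2], [307.9, 113.3]]
fin [[307.9, 126.2], [313.8, 126.4], [301.9, 126.0]]
```

play_rows:
  plan:
    - [3,0,0,0,0,0]
    - [3,0,0,0,0,0]
    - [3,0,0,0,0,0]
    - [3,0,0,0,0,0]
    - [3,0,0,0,0,0]
    - [3,0,0,0,0,0]
  claw: 0
  force: 40

```text
time_s: 3.13
ee_pos: [520.9, -330.2, 39.7]
ee_rot: [[0.949, 0.314, 0.0], [0.314, -0.949, 0.0], [0.0, 0.0, -1.0]]
contact_force: [-0.8, 3.1, 2.9]
grip_width: 12.4
```

play_rows:
  plan:
    - [0,0,0,0,0,0]
    - [0,0,0,0,0,0]
    - [0,0,0,0,0,0]
    - [0,0,0,0,0,0]

```text
time_s: 3.47
ee_pos: [520.7, -330.1, 39.4]
ee_rot: [[0.949, 0.314, -0.0], [0.314, -0.949, 0.0], [-0.0, -0.0, -1.0]]
contact_force: [-0.6, 1.3, 3.1]
grip_width: 11.6
```

```bash
python3 - <<'E'
from fit import *
im=bot.get_image('side'); crop('side',im,260,80,360,170,7,'sk4.png')
E
python3 go.py 517 -331.6 39 .32
```

```text
t 3.52 pos [ 520.7 -330.2   39.4] yaw 0.3197 F [-1.9  2.3  2.9] grip 11.9
shift [-4.0, 0.2, 0.4] rot [-0.0003, 0.0001, -0.0003] |d| 4.0
```

View pics/sk4.png

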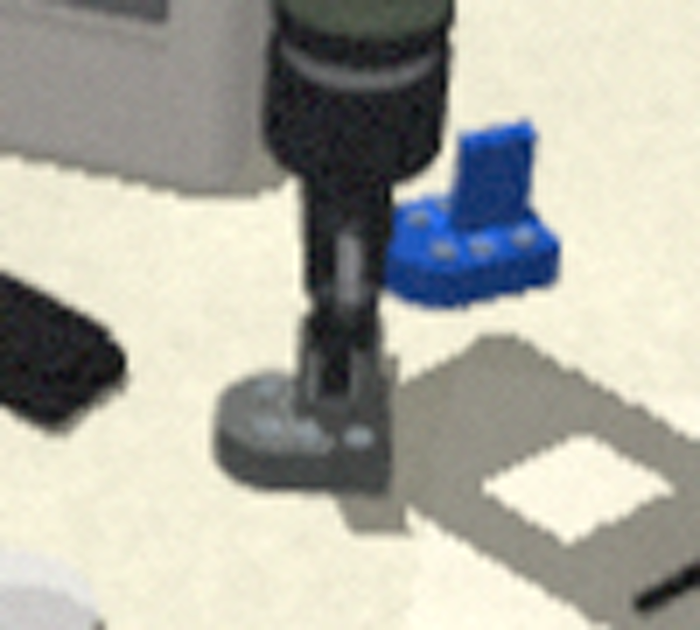

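play_rows:
  plan:
    - [0,0,-10,0,0,0]
    - [0,0,-35,0,0,0]
    - [0,0,-70,0,0,0]
    - [0,0,-70,0,0,0]
    - [0,0,-70,0,0,0]

```text
time_s: 3.93
ee_pos: [522.1, -331.3, 111.6]
ee_rot: [[0.949, 0.314, 0.004], [0.314, -0.949, -0.003], [0.003, 0.004, -1.0]]
contact_force: [-0.4, -0.5, -4.2]
grip_width: 11.0
```

```bash
python3 go.py 433.4 112.1 110 -.289
```

```text
t 3.93 pos [ 522.1 -331.3  111.6] yaw 0.3199 F [-0.4 -0.5 -4.2] grip 11.0
shift [55.2, -448.8, -0.1] rot [0.0032, -0.0042, 0.6089] |d| 452.0
```

play_rows:
  plan:
    - [2,-16,0,0,0,0.02]
    - [6,-46,0,0,0,0.08]
    - [10,-80,0,0,0,0.14]
    - [14,-115,0,0,0,0.2]
    - [19,-150,0,0,0,0.26]
    - [23,-185,0,0,0,0.32]
    - [28,-220,0,0,0,0.38]
    - [32,-255,0,0,0,0.44]

```text
time_s: 4.6
ee_pos: [469.3, -76.6, 107.9]
ee_rot: [[0.992, -0.123, -0.003], [-0.123, -0.992, 0.0], [-0.003, -0.0, -1.0]]
contact_force: [0.9, -0.0, -2.7]
grip_width: 11.1
```

```bash
python3 go.py 433.4 112.1 110 -.289; python3 -c "
import numpy as np
R=np.array([[.949,.314],[.314,-.949]]);p=np.array([520.6,-330.3])+R@[32,-255];print(p)
y=.32-.44;c,s=np.cos(y),np.sin(y);print(np.array([[c,s],[s,-c]]).T@(np.array([433.4,112.1])-p))"
```

```text
t 4.6 pos [469.3 -76.6 107.9] yaw -0.1236 F [ 0.9 -0.  -2.7] grip 11.1
shift [-58.9, -182.8, -1.9] rot [0.0001, 0.003, 0.1654] |d| 192.0
[470.898 -78.257]
[ -60.01639487 -184.49910515]
```

play_rows:
  plan:
    - [-11,-34,0,0,0,0.04]
    - [-22,-68,0,0,0,0.08]
    - [-33,-102,0,0,0,0.12]
    - [-44,-136,0,0,0,0.15]
    - [-54,-166,0,0,0,0.169]
    - [-60,-184,0,0,0,0.169]
    - [-60,-184,0,0,0,0.169]
    - [-60,-184,0,0,0,0.169]

```text
time_s: 5.27
ee_pos: [432.5, 112.1, 108.3]
ee_rot: [[0.959, -0.283, -0.002], [-0.283, -0.959, -0.001], [-0.002, 0.002, -1.0]]
contact_force: [-0.5, -0.4, -3.2]
grip_width: 11.3
```

play_rows:
  plan:
    - [0,0,25,0,0,0]
    - [0,0,33,0,0,0]
    - [0,0,35,0,0,0]
    - [0,0,35,0,0,0]

```text
time_s: 5.6
ee_pos: [432.9, 110.7, 73.4]
ee_rot: [[0.958, -0.286, -0.003], [-0.286, -0.958, -0.001], [-0.002, 0.002, -1.0]]
contact_force: [-0.1, 0.8, -2.9]
grip_width: 11.5
```

```bash
python3 - <<'E'
from fit import *
p=np.load('chute.npy')
o=bot.get_obs(); R=o['ee_rot']; q=[o['ee_pos'][0],o['ee_pos'][1],np.arctan2(R[1][0],R[0][0])]; z0=o['ee_pos'][2]-39
for n in('side','top'):
    im=bot.get_image(n); np.save(n+'5.npy',im);cv2.imwrite(f'pics/{n}5.png',im[:,:,::-1])
    L=chute_lines(p)+car_lines(q,z0)
    if n=='side': crop(n,im,185,170,325,290,5,'sk5.png',L);crop(n,im,185,170,325,290,5,'sk5r.png')
    else: crop(n,im,190,120,310,280,3.7,'tk5.png',L)
E
python3 go.py 433.4 112.1 75 -.289
```

```text
t 5.7 pos [434.  111.1  74.6] yaw -0.2903 F [ 0.6 -0.  -2.7] grip 11.8
shift [-0.9, -0.7, -0.4] rot [-0.0, -0.0004, -0.0013] |d| 1.0
```

View pics/sk5.png

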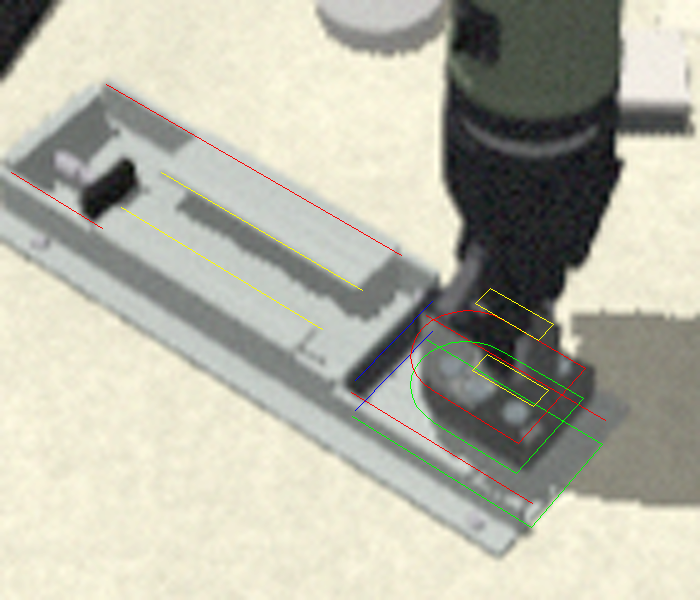

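View pics/sk5r.png

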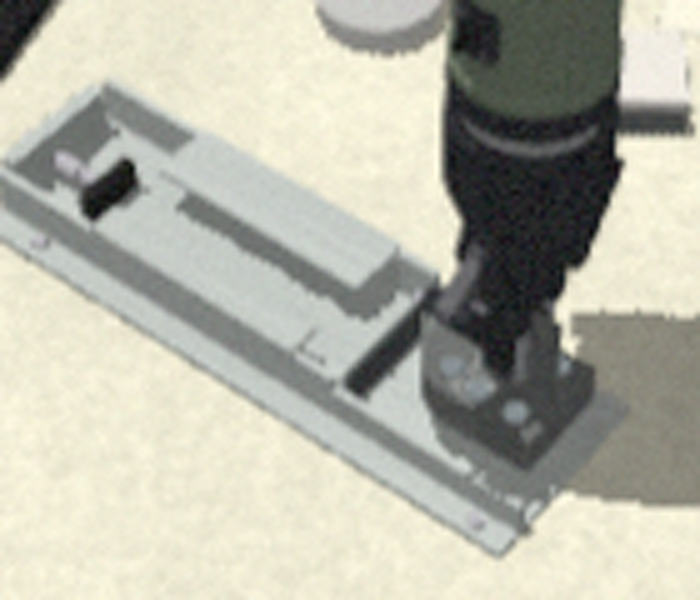

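View pics/tk5.png

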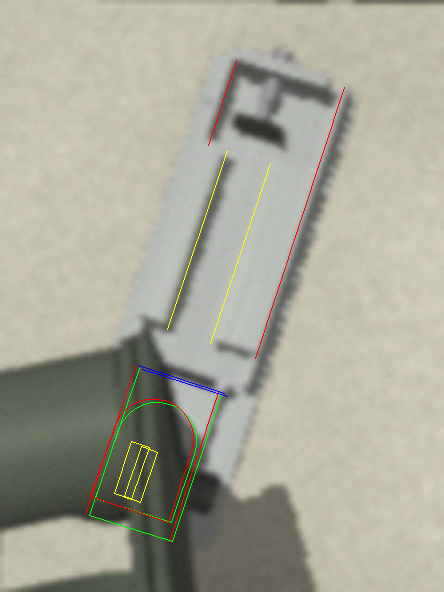

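```bash
python3 - <<'E'
from h import *
im=np.load('side5.npy'); crop('side',im,255,220,320,285,11,'a1.png')
im=np.load('side0.npy'); crop('side',im,250,220,320,285,11,'a2.png')
E
```

```text
(no output)
```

View pics/a1.png

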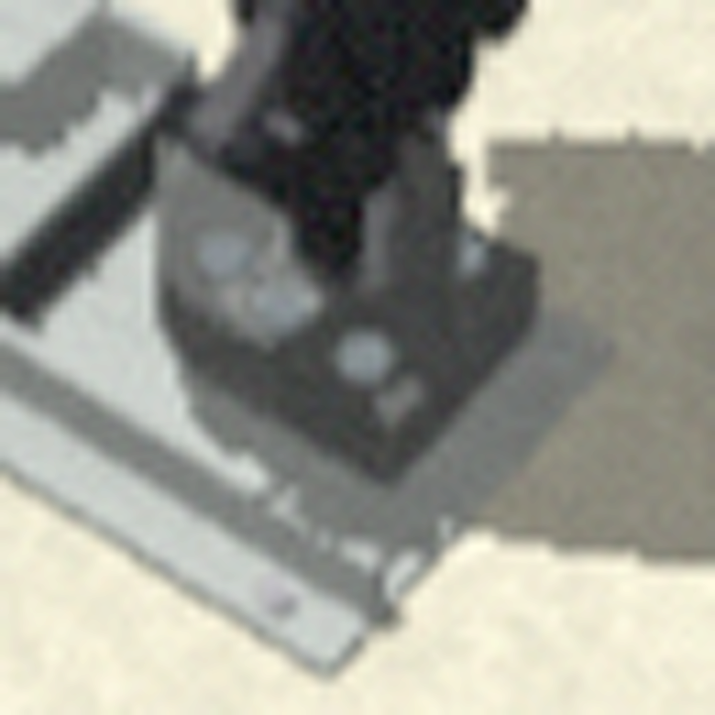

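View pics/a2.png

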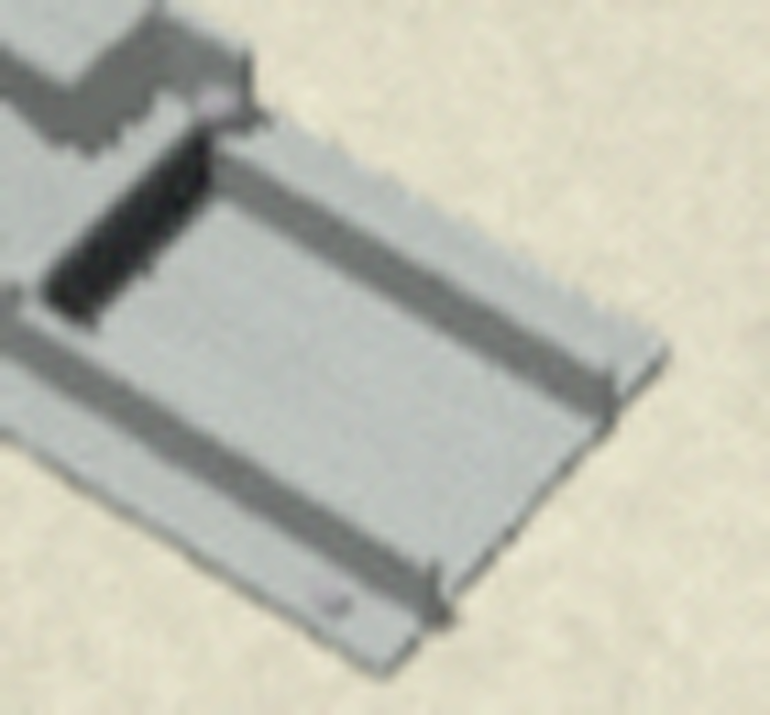

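```bash
cat > rel.py <<'E'
from fit import *
def px(u,v,s,x0,y0): return np.array([u/s-.5+x0,v/s-.5+y0])
a2=lambda u,v:px(u,v,11,250,220); a1=lambda u,v:px(u,v,11,255,220)
cor=[(a2(600,420),(-110,-31,6)),(a2(455,592),(-110,31,6)),(a2(215,195),(-2,-31,6)),(a2(606,375),(-110,-31,26))]
s5=lambda u,v:px(u,v,5,175,180)
cor+=[(s5(410,236),(30,-16,36)),(s5(213,128),(165,-16,38))]
# side-only chute
def f(p): return np.concatenate([proj('side',T(p,P))[0]-uv for uv,P in cor])
r=least_squares(f,[505,85,-.28],loss='soft_l1'); print('chute side',r.x.round(3)); print(f(r.x).reshape(-1,2).round(1).tolist())
z0=74.6-39.3
cc=[(a1(392,487),(-25,28,z0)),(a1(537,262),(-25,-28,z0+24)),(a1(535,322),(-25,-28,z0))]
def g(p):
    q=[p[0],p[1],-.2903]
    e=[proj('side',T(q,P))[0]-uv for uv,P in cc]
    o=car_pts(); L=np.vstack([proj('side',T(q,np.c_[o,np.full(len(o),z)])) for z in(z0,z0+24)])
    return np.r_[np.concatenate(e),L[:,0].min()-a1(158,0)[0]]
k=least_squares(g,[434,111]); print('car side',k.x.round(2),g(k.x).round(1))
print('FK 434 111.1; bias car-FK',k.x-[434,111.1])
ch=r.x.copy()
c,s=np.cos(ch[2]),np.sin(ch[2]); d=k.x-ch[:2]; print('car in chute',c*d[0]+s*d[1],-s*d[0]+c*d[1])
print('side chute corrected', ch[:2]-(k.x-[434,111.1]))
E
python3 rel.py
```

```text
chute side [ 5.04495e+02  9.03960e+01 -2.86000e-01]
[[0.4, -0.0], [-0.6, 0.9], [0.7, -0.0], [0.4, -0.8], [-0.2, 0.9], [-0.9, -1.6]]
car side [428.4  108.79] [-0.2  0.1  0.4 -0.4 -0.   0.2 -0.2]
FK 434 111.1; bias car-FK [-5.59693916 -2.31130743]
car in chute -78.19198234624692 -3.787935073774591
side chute corrected [510.09241352  92.70763311]
```

```bash
python3 - <<'E'
from h import *
im=np.load('top0.npy'); crop('top',im,200,210,265,275,11,'b1.png')
crop('top',im,230,155,295,215,11,'b2.png')
E
```

```text
(no output)
```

View pics/b1.png

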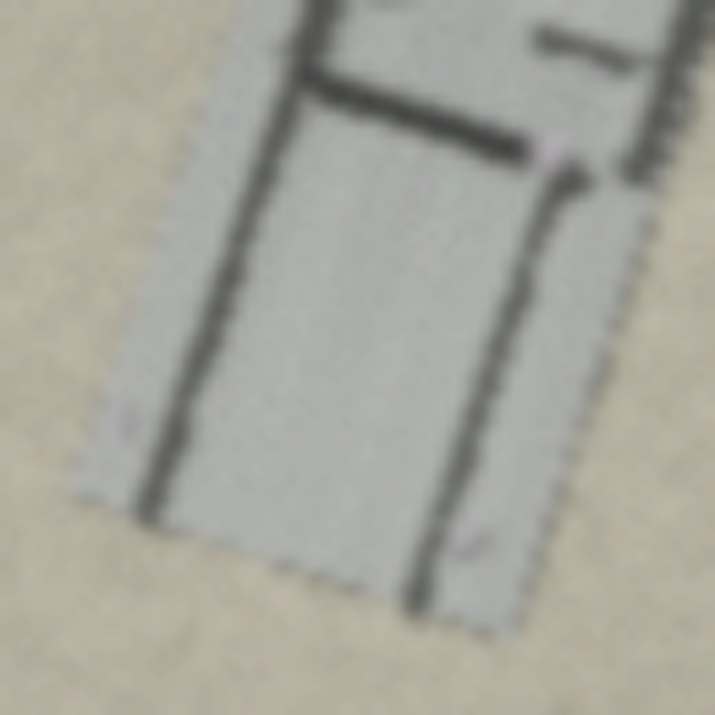

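View pics/b2.png

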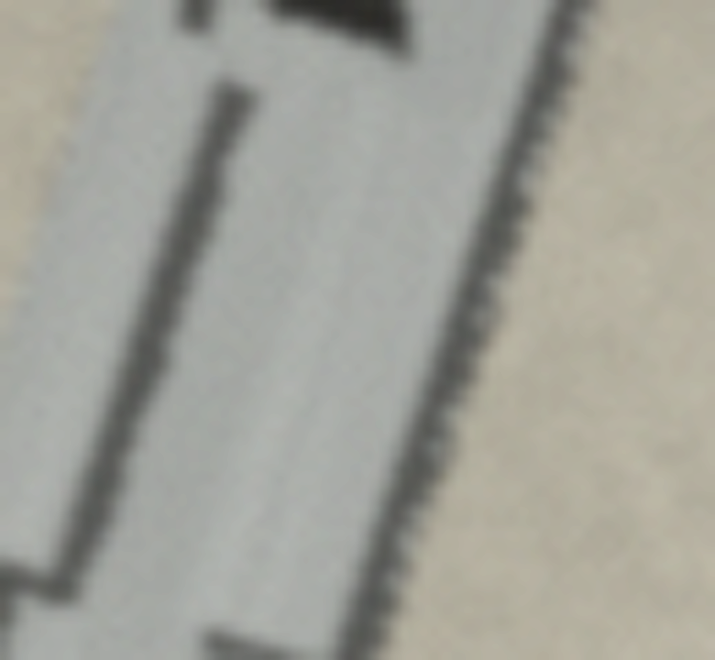

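```bash
python3 - <<'E'
from rel import *
b1=lambda u,v:px(u,v,11,200,210); b2=lambda u,v:px(u,v,11,230,155)
for t in(0,4):
    cor=[(b1(140,515),(-110,31,26)),(b1(298,90),(0,31,26)),(b1(408,595),(-110,-31-t,26)),(b2(222,90),(165,16,38)),(b2(57,590),(30,16,38))]
    def f(p): return np.concatenate([proj('top',T(p,P))[0]-uv for uv,P in cor])
    r=least_squares(f,[505,85,-.28],loss='soft_l1'); print('chute top',r.x.round(3)); print(f(r.x).reshape(-1,2).round(1).tolist())
    ch=r.x
    for nm,k in(('FK',[434,111.1]),):
        c,s=np.cos(ch[2]),np.sin(ch[2]); d=np.array(k)-ch[:2]; print('tcp in top-chute',c*d[0]+s*d[1],-s*d[0]+c*d[1])
E
```

```text
chute side [ 5.04495e+02  9.03960e+01 -2.86000e-01]
[[0.4, -0.0], [-0.6, 0.9], [0.7, -0.0], [0.4, -0.8], [-0.2, 0.9], [-0.9, -1.6]]
car side [428.4  108.79] [-0.2  0.1  0.4 -0.4 -0.   0.2 -0.2]
FK 434 111.1; bias car-FK [-5.59693916 -2.31130743]
car in chute -78.19198234624692 -3.787935073774591
side chute corrected [510.09241352  92.70763311]
chute top [ 5.05102e+02  9.17550e+01 -2.76000e-01]
[[0.9, 1.5], [-0.5, -0.2], [-0.7, 1.2], [0.5, -3.7], [-0.1, -0.5]]
tcp in top-chute -73.68276310827203 -0.761573774917153
chute top [ 5.04987e+02  9.25150e+01 -2.86000e-01]
[[0.2, 1.3], [-0.7, -0.3], [-0.0, 1.7], [0.8, -3.5], [-0.3, -0.5]]
tcp in top-chute -73.34705820278873 -2.18333138581432
```

play_rows:
  plan:
    - [0,-3,3,0,0,-0.004]
    - [0,-3,5.5,0,0,-0.004]
    - [0,-3,5.5,0,0,-0.004]
    - [0,-3,5.5,0,0,-0.004]

```text
time_s: 6.03
ee_pos: [434.4, 114.6, 68.9]
ee_rot: [[0.96, -0.281, 0.0], [-0.281, -0.96, -0.0], [0.0, 0.0, -1.0]]
contact_force: [-0.5, -0.0, -2.5]
grip_width: 11.1
```

```bash
python3 - <<'E'
from fit import *
im=bot.get_image('side');np.save('side6.npy',im);crop('side',im,250,220,320,285,11,'a3.png')
o=bot.get_obs();print(o['ee_pos'],o['contact_force'])
E
```

```text
[434.45611826 114.56791983  68.89129037] [ 0.48386427 -0.36273816 -2.38507611]
```

View pics/a3.png

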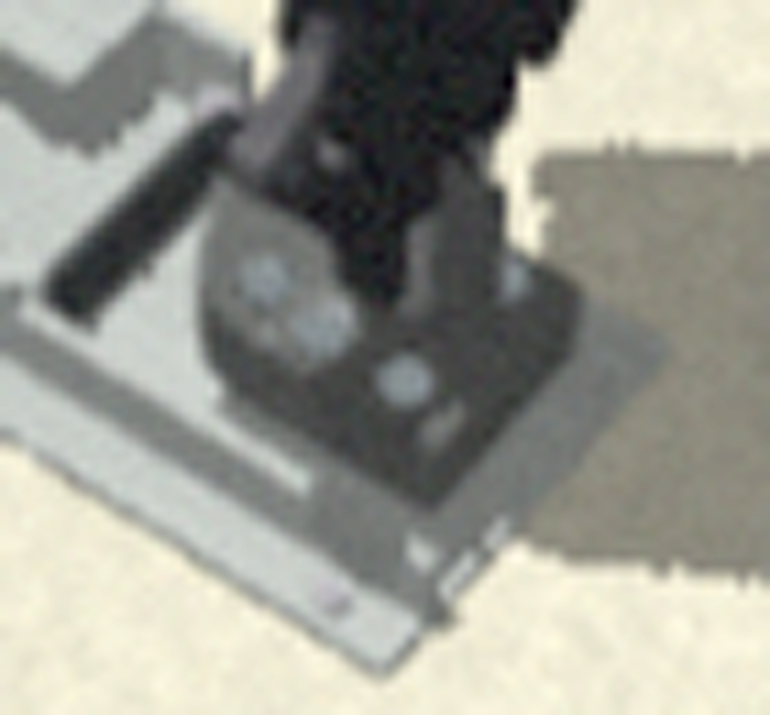

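```bash
python3 - <<'E'
from rel import *
z0=29.6
for z0 in(29,29.6,30.2):
    cc=[(a2(432,515),(-25,28,z0)),(a2(580,283),(-25,-28,z0+24)),(a2(578,345),(-25,-28,z0))]
    def g(p):
        q=[p[0],p[1],-.286]
        e=[proj('side',T(q,P))[0]-uv for uv,P in cc]
        o=car_pts(); L=np.vstack([proj('side',T(q,np.c_[o,np.full(len(o),z)])) for z in(z0,z0+24)])
        return np.r_[np.concatenate(e),L[:,0].min()-a2(202,0)[0]]
    k=least_squares(g,[434,111],loss='soft_l1'); print('car side',k.x.round(2),g(k.x).round(1))
    c,s=np.cos(ch[2]),np.sin(ch[2]); d=k.x-ch[:2]; print('car in chute',c*d[0]+s*d[1],-s*d[0]+c*d[1])
    L=[(T([*k.x,-.286],np.c_[car_pts(),np.full(18,z)]),(0,0,255)) for z in(z0,z0+24)]
crop('side',np.load('side6.npy'),250,220,320,285,11,'a4.png',L+chute_lines(ch))
crop('side',np.load('side0.npy'),250,220,320,285,11,'a5.png',chute_lines(ch))
E
```

```text
chute side [ 5.04495e+02  9.03960e+01 -2.86000e-01]
[[0.4, -0.0], [-0.6, 0.9], [0.7, -0.0], [0.4, -0.8], [-0.2, 0.9], [-0.9, -1.6]]
car side [428.4  108.79] [-0.2  0.1  0.4 -0.4 -0.   0.2 -0.2]
FK 434 111.1; bias car-FK [-5.59693916 -2.31130743]
car in chute -78.19198234624692 -3.787935073774591
side chute corrected [510.09241352  92.70763311]
car side [430.12 111.55] [ 0.1 -0.2  0.3 -0.1 -0.1  0.3 -0.3]
car in chute -77.32144337796413 -0.6497625567815675
car side [430.   111.99] [ 0.1 -0.2  0.3 -0.1 -0.1  0.3 -0.3]
car in chute -77.55782658849965 -0.2674825508759042
car side [429.88 112.42] [ 0.1 -0.2  0.3 -0.1 -0.1  0.3 -0.4]
car in chute -77.79411905727322 0.11482284426803346
```

View pics/a4.png

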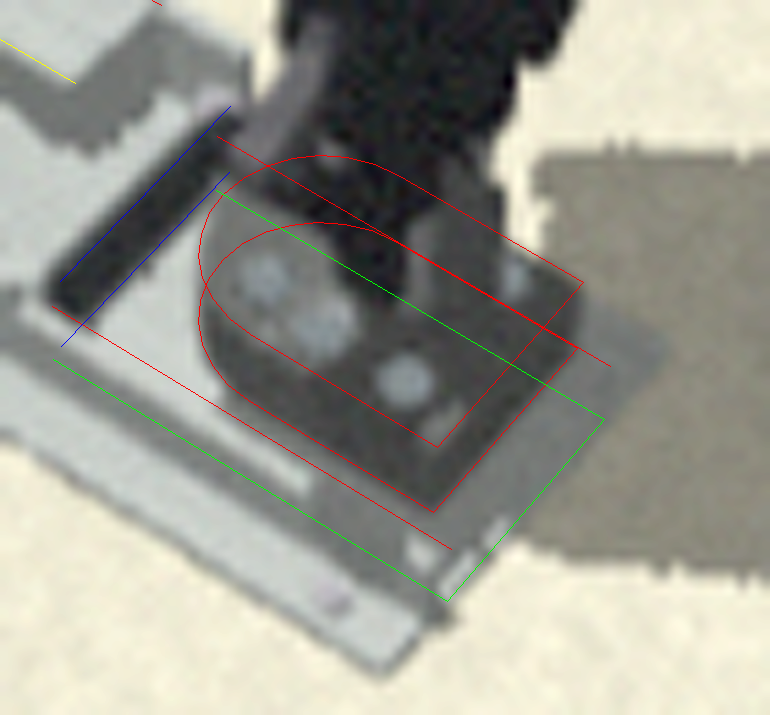

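View pics/a5.png

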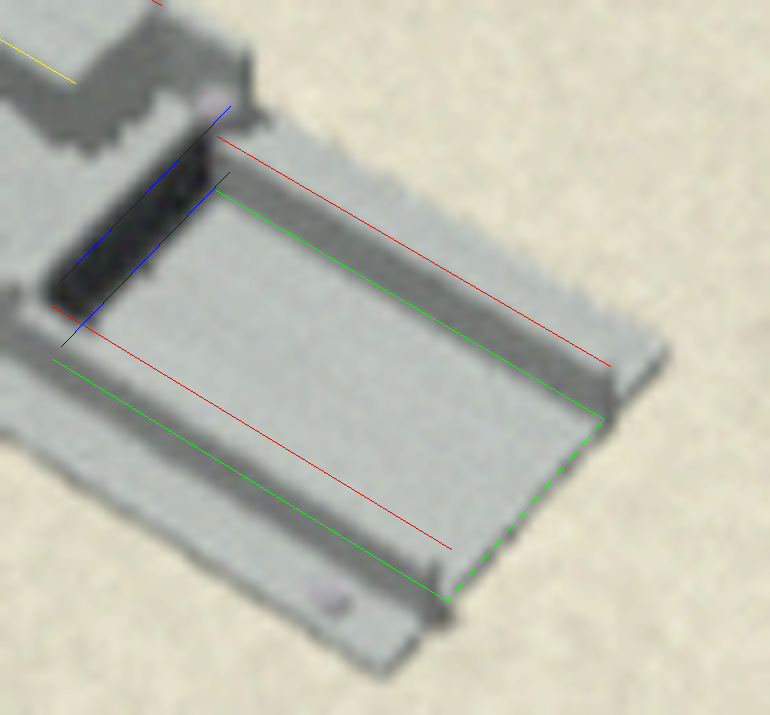

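play_rows:
  plan:
    - [0,0,2,0,0,0]
    - [0,0,4,0,0,0]
    - [0,0,6,0,0,0]
    - [0,0,8,0,0,0]
    - [0,0,8,0,0,0]

```text
time_s: 6.5
ee_pos: [434.1, 114.4, 60.3]
ee_rot: [[0.96, -0.281, -0.001], [-0.281, -0.96, -0.0], [-0.001, 0.001, -1.0]]
contact_force: [-0.5, 0.7, -3.3]
grip_width: 11.6
```

play_rows:
  plan:
    - [0,0,4,0,0,0]
    - [0,0,8,0,0,0]
    - [0,0,11,0,0,0]
    - [0,0,13,0,0,0]
    - [0,0,14,0,0,0]
    - [0,0,14,0,0,0]

```text
time_s: 7.0
ee_pos: [434.3, 114.5, 46.5]
ee_rot: [[0.96, -0.281, -0.001], [-0.281, -0.96, -0.0], [-0.0, 0.0, -1.0]]
contact_force: [0.4, -0.2, -2.7]
grip_width: 11.7
```

play_rows:
  plan:
    - [0,0,0.7,0,0,0]
    - [0,0,1.2,0,0,0]
    - [0,0,1.2,0,0,0]

```text
time_s: 7.25
ee_pos: [434.5, 114.6, 45.6]
ee_rot: [[0.96, -0.281, 0.0], [-0.281, -0.96, -0.0], [0.0, 0.0, -1.0]]
contact_force: [-0.5, 0.6, -3.3]
grip_width: 11.9
```

```bash
python3 - <<'E'
from fit import *
im=bot.get_image('side');np.save('side7.npy',im);crop('side',im,250,220,320,285,11,'a6.png')
o=bot.get_obs();print(o['ee_pos'],o['contact_force'],o['moment'])
E
```

```text
[434.45265367 114.52853211  45.62999371] [-0.51725587  0.16519997 -2.42441471] [-0.02360157  0.08201592  0.01320202]
```

View pics/a6.png

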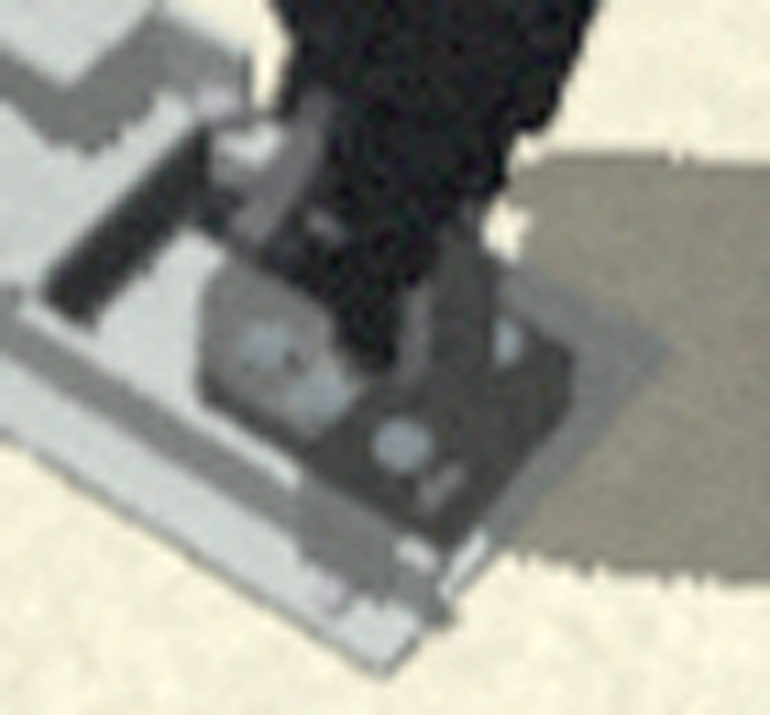

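play_rows:
  plan:
    - [0,0,0.5,0,0,0]
    - [0,0,0.5,0,0,0]

```text
time_s: 7.47
ee_pos: [434.6, 114.6, 45.4]
ee_rot: [[0.96, -0.281, 0.0], [-0.281, -0.96, 0.0], [0.0, -0.0, -1.0]]
contact_force: [-0.9, 0.7, 0.6]
grip_width: 11.3
```

play_rows:
  plan:
    - [0,0,0.5,0,0,0]
    - [0,0,0.5,0,0,0]

```text
time_s: 7.63
ee_pos: [434.6, 114.7, 45.4]
ee_rot: [[0.96, -0.281, 0.001], [-0.281, -0.96, 0.0], [0.0, -0.0, -1.0]]
contact_force: [-1.9, 1.4, 6.5]
grip_width: 11.3
```

play_rows:
  plan:
    - [3,0,-0.4,0,0,0]
    - [8,0,-0.4,0,0,0]
    - [13,0,-0.4,0,0,0]
    - [18,0,-0.4,0,0,0]
    - [23,0,-0.4,0,0,0]
    - [28,0,-0.4,0,0,0]
    - [32,0,-0.4,0,0,0]
    - [35,0,-0.4,0,0,0]

```text
time_s: 8.3
ee_pos: [467.0, 104.8, 45.5]
ee_rot: [[0.959, -0.282, -0.003], [-0.282, -0.959, 0.0], [-0.003, 0.001, -1.0]]
contact_force: [-7.0, 2.4, 10.5]
grip_width: 11.4
```

play_rows:
  plan:
    - [4,0,-0.5,0,0,0]
    - [8,0,-0.5,0,0,0]
    - [12,0,-0.5,0,0,0]
    - [16,0,-0.5,0,0,0]
    - [20,0,-0.5,0,0,0]
    - [24,0,-0.5,0,0,0]
    - [28,0,-0.5,0,0,0]
    - [30,0,-0.5,0,0,0]

```text
time_s: 8.97
ee_pos: [496.6, 96.9, 45.5]
ee_rot: [[0.959, -0.282, -0.001], [-0.282, -0.959, 0.001], [-0.002, -0.001, -1.0]]
contact_force: [-4.5, 4.5, 4.7]
grip_width: 11.3
```

```bash
python3 - <<'E'
from fit import *
im=bot.get_image('side');crop('side',im,185,180,325,290,5,'a7.png')
im=bot.get_image('top');crop('top',im,200,125,300,275,4,'t7.png')
o=bot.get_obs();print(o['ee_pos'],o['contact_force'],o['moment'])
E
```

```text
[496.94281908  96.82873194  45.51044327] [-3.36210495  4.47843967  2.85057153] [ 0.62993552  0.50821833 -0.00967057]
```

View pics/a7.png

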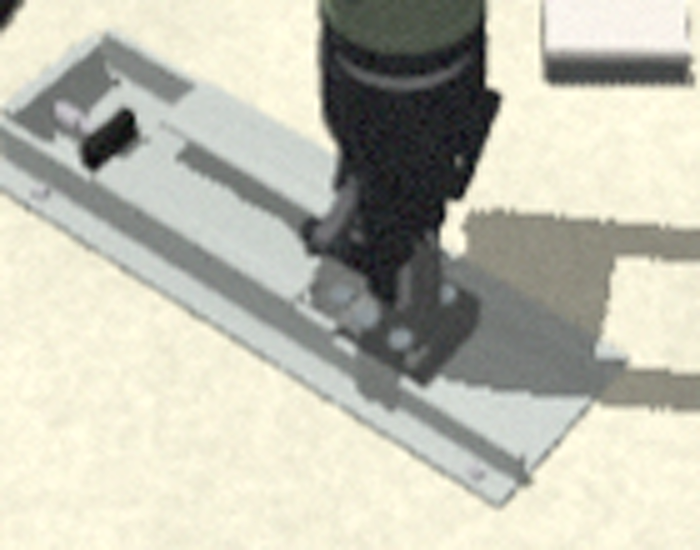

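View pics/t7.png

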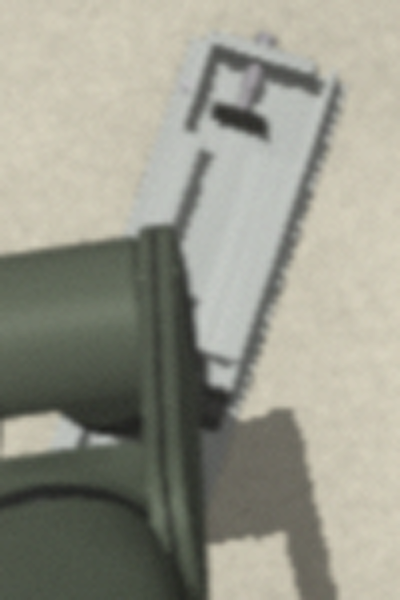

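play_rows:
  plan:
    - [4,-0.3,0,0,0,0]
    - [8,-0.5,0,0,0,0]
    - [12,-0.5,0,0,0,0]
    - [16,-0.5,0,0,0,0]
    - [20,-0.5,0,0,0,0]
    - [24,-0.5,0,0,0,0]
    - [28,-0.5,0,0,0,0]
    - [30,-0.5,0,0,0,0]

```text
time_s: 9.73
ee_pos: [526.6, 88.2, 45.5]
ee_rot: [[0.96, -0.281, 0.001], [-0.281, -0.96, 0.0], [0.001, -0.0, -1.0]]
contact_force: [-2.6, 3.4, 2.1]
grip_width: 11.3
```

play_rows:
  plan:
    - [4,0,0,0,0,0]
    - [8,0,0,0,0,0]
    - [12,0,0,0,0,0]
    - [16,0,0,0,0,0]
    - [20,0,0,0,0,0]
    - [24,0,0,0,0,0]
    - [28,0,0,0,0,0]
    - [30,0,0,0,0,0]

```text
time_s: 10.4
ee_pos: [555.4, 79.6, 45.4]
ee_rot: [[0.96, -0.282, 0.001], [-0.282, -0.96, -0.0], [0.001, -0.0, -1.0]]
contact_force: [-2.5, 3.1, 1.8]
grip_width: 11.5
```

```bash
python3 - <<'E'
from fit import *
im=bot.get_image('side');crop('side',im,175,160,315,270,5,'a8.png')
o=bot.get_obs();print(o['ee_pos'],o['contact_force'],o['moment'])
E
```

```text
[555.61709681  79.53423058  45.46841005] [-0.82497261  2.0246519   0.88909213] [ 0.15778754  0.09099031 -0.06647827]
```

View pics/a8.png

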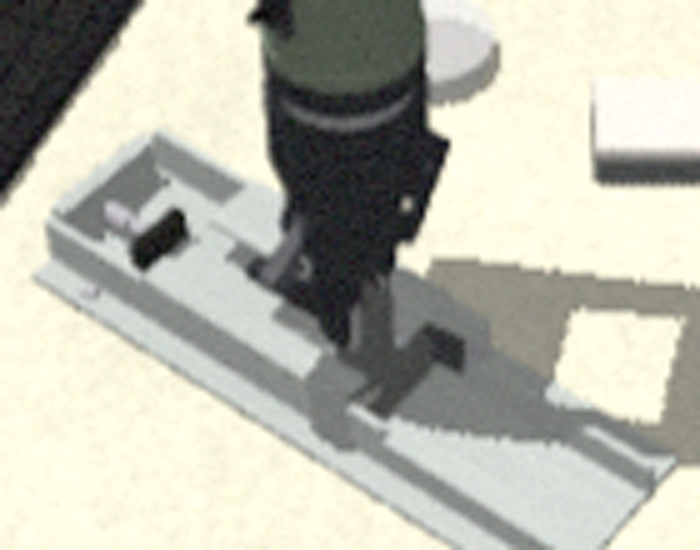

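play_rows:
  plan:
    - [4,0,0,0,0,0]
    - [8,0,0,0,0,0]
    - [12,0,0,0,0,0]
    - [16,0,0,0,0,0]
    - [20,0,0,0,0,0]
    - [24,0,0,0,0,0]
    - [28,0,0,0,0,0]
    - [30,0,0,0,0,0]

```text
time_s: 11.12
ee_pos: [584.1, 71.2, 45.4]
ee_rot: [[0.96, -0.282, 0.001], [-0.282, -0.96, -0.0], [0.001, -0.0, -1.0]]
contact_force: [-1.8, 2.5, 1.5]
grip_width: 11.5
```

```bash
python3 - <<'E'
from fit import *
im=bot.get_image('side');crop('side',im,175,160,315,270,5,'a9.png')
im=bot.get_image('top');crop('top',im,200,115,300,265,4,'t9.png')
o=bot.get_obs();print(o['ee_pos'],o['contact_force'],o['moment'])
E
```

```text
[584.29200947  71.13603033  45.45918194] [-0.20128988  1.14634964 -1.02561576] [ 0.20433847 -0.026995   -0.05859431]
```

View pics/a9.png

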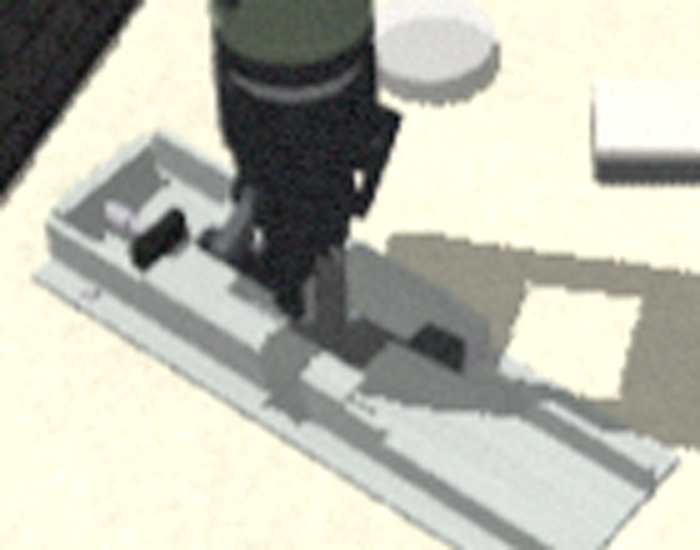

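View pics/t9.png

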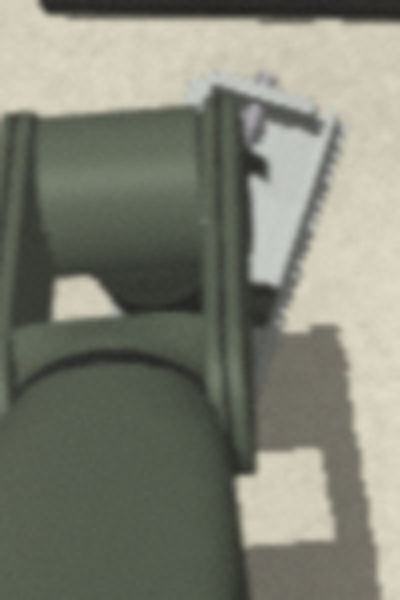

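play_rows:
  plan:
    - [1.2,0,0,0,0,0]
    - [2.4,0,0,0,0,0]
    - [3.6,0,0,0,0,0]
    - [4.8,0,0,0,0,0]
    - [6,0,0,0,0,0]
    - [7.2,0,0,0,0,0]
    - [8.4,0,0,0,0,0]
    - [9.6,0,0,0,0,0]

```text
time_s: 11.88
ee_pos: [592.6, 68.7, 45.5]
ee_rot: [[0.96, -0.281, -0.0], [-0.281, -0.96, -0.0], [-0.0, 0.0, -1.0]]
contact_force: [-1.4, 1.8, 0.7]
grip_width: 11.0
```

```bash
python3 - <<'E'
from fit import *
im=bot.get_image('side');crop('side',im,175,160,315,270,5,'a10.png')
o=bot.get_obs();print(o['ee_pos'],o['contact_force'],o['moment'])
E
```

```text
[592.96025651  68.57640583  45.47391762] [-0.58541815  1.65925477  0.9927455 ] [ 0.32789946  0.29855706 -0.13416963]
```

View pics/a10.png

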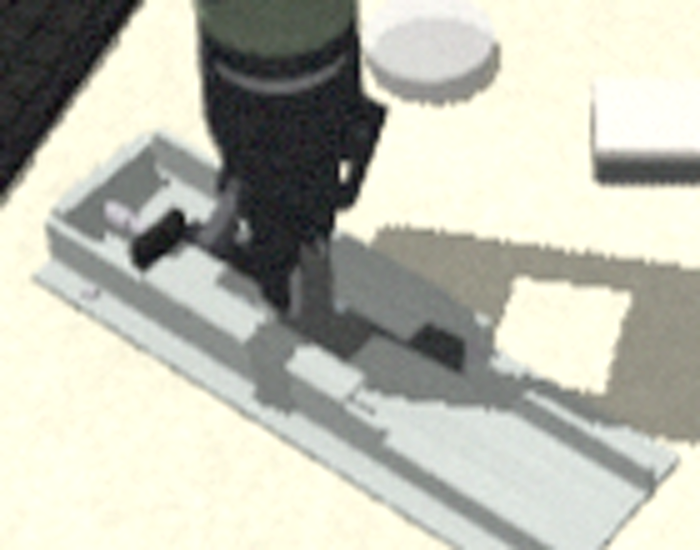

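play_rows:
  plan:
    - [1,0,0,0,0,0]
    - [2,0,0,0,0,0]
    - [3,0,0,0,0,0]
    - [4,0,0,0,0,0]

```text
time_s: 12.27
ee_pos: [596.5, 67.4, 45.5]
ee_rot: [[0.96, -0.281, 0.0], [-0.281, -0.96, -0.0], [0.0, 0.0, -1.0]]
contact_force: [-1.2, -0.0, 0.2]
grip_width: 11.9
```

play_rows:
  plan:
    - [1,0,0,0,0,0]
    - [2,0,0,0,0,0]
    - [3,0,0,0,0,0]

```text
time_s: 12.52
ee_pos: [599.3, 66.4, 45.5]
ee_rot: [[0.96, -0.281, -0.0], [-0.281, -0.96, -0.001], [0.0, 0.001, -1.0]]
contact_force: [-1.1, -0.2, 0.7]
grip_width: 11.4
```

```bash
python3 - <<'E'
from fit import *
im=bot.get_image('side');crop('side',im,175,160,315,270,5,'a11.png')
o=bot.get_obs();print(o['ee_pos'],o['contact_force'],o['moment'])
E
```

```text
[599.60387957  66.35944601  45.43313138] [-0.45937455  0.46945299  1.05551405] [-0.04868595  0.2365071  -0.0312349 ]
```

View pics/a11.png

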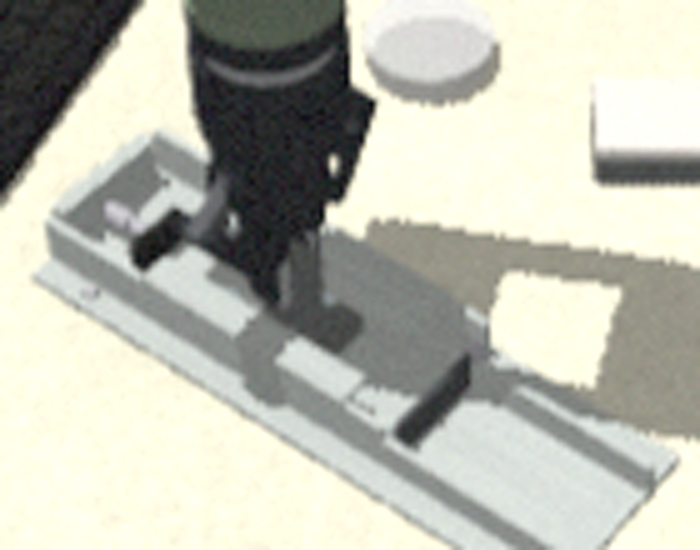

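The flap has shut behind the carrier. Next I'll feel for the buffer.

play_rows:
  plan:
    - [1,0,0,0,0,0]
    - [2,0,0,0,0,0]
    - [3,0,0,0,0,0]

```text
time_s: 12.82
ee_pos: [602.2, 65.8, 45.5]
ee_rot: [[0.96, -0.281, -0.0], [-0.281, -0.96, -0.0], [0.0, 0.0, -1.0]]
contact_force: [-1.4, 0.4, -0.4]
grip_width: 11.6
```

play_rows:
  plan:
    - [1,0,0,0,0,0]
    - [2,0,0,0,0,0]
    - [3,0,0,0,0,0]

```text
time_s: 13.07
ee_pos: [605.1, 65.0, 45.5]
ee_rot: [[0.96, -0.281, 0.0], [-0.281, -0.96, -0.0], [0.0, 0.0, -1.0]]
contact_force: [-1.4, 0.8, -0.2]
grip_width: 11.9
```

play_rows:
  plan:
    - [1,0,0,0,0,0]
    - [2,0,0,0,0,0]
    - [3,0,0,0,0,0]

```text
time_s: 13.32
ee_pos: [608.0, 64.2, 45.5]
ee_rot: [[0.96, -0.281, 0.0], [-0.281, -0.96, -0.0], [0.0, 0.0, -1.0]]
contact_force: [-0.6, 0.4, -0.5]
grip_width: 11.7
```

play_rows:
  plan:
    - [1,0,0,0,0,0]
    - [2,0,0,0,0,0]
    - [3,0,0,0,0,0]

```text
time_s: 13.57
ee_pos: [610.9, 63.3, 45.4]
ee_rot: [[0.96, -0.281, 0.0], [-0.281, -0.96, -0.0], [0.0, 0.0, -1.0]]
contact_force: [-1.0, 0.2, 0.1]
grip_width: 11.6
```

play_rows:
  plan:
    - [1,0,0,0,0,0]
    - [2,0,0,0,0,0]
    - [3,0,0,0,0,0]

```text
time_s: 13.82
ee_pos: [613.7, 62.5, 45.5]
ee_rot: [[0.96, -0.281, -0.0], [-0.281, -0.96, -0.0], [0.0, 0.0, -1.0]]
contact_force: [-0.7, -0.6, -1.1]
grip_width: 11.5
```

play_rows:
  plan:
    - [1,0,0,0,0,0]
    - [2,0,0,0,0,0]
    - [3,0,0,0,0,0]

```text
time_s: 14.07
ee_pos: [616.6, 61.6, 45.5]
ee_rot: [[0.96, -0.281, 0.0], [-0.281, -0.96, -0.0], [0.0, 0.0, -1.0]]
contact_force: [-0.9, -0.1, -0.2]
grip_width: 11.4
```

play_rows:
  plan:
    - [1,0,0,0,0,0]
    - [2,0,0,0,0,0]
    - [3,0,0,0,0,0]

```text
time_s: 14.32
ee_pos: [619.5, 60.8, 45.4]
ee_rot: [[0.96, -0.281, 0.0], [-0.281, -0.96, -0.0], [0.0, 0.0, -1.0]]
contact_force: [-1.6, 0.9, -0.4]
grip_width: 11.5
```

play_rows:
  plan:
    - [1,0,0,0,0,0]
    - [2,0,0,0,0,0]
    - [2,0,0,0,0,0]

```text
time_s: 14.57
ee_pos: [621.7, 60.1, 45.4]
ee_rot: [[0.96, -0.281, 0.0], [-0.281, -0.96, -0.0], [0.001, 0.0, -1.0]]
contact_force: [0.5, -0.9, -2.3]
grip_width: 11.3
```

```bash
python3 - <<'E'
from fit import *
im=bot.get_image('side');crop('side',im,175,160,315,270,5,'a12.png')
o=bot.get_obs();print(o['ee_pos'],o['contact_force'],o['moment'])
E
```

```text
[621.65937211  60.12433376  45.46765858] [ 0.5012736   0.33011926 -2.30839756] [-0.04591366  0.00877222 -0.04858595]
```

View pics/a12.png

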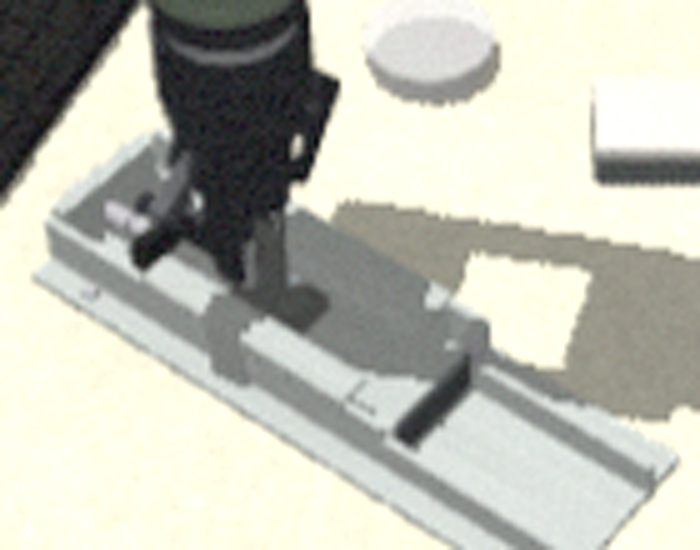

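play_rows:
  plan:
    - [1,0,0.2,0,0,0]
    - [2,0,0.2,0,0,0]
    - [3,0,0.2,0,0,0]

```text
time_s: 14.87
ee_pos: [624.1, 59.5, 45.5]
ee_rot: [[0.96, -0.281, -0.0], [-0.281, -0.96, -0.0], [-0.0, 0.0, -1.0]]
contact_force: [-2.2, 0.5, 1.0]
grip_width: 11.1
```

play_rows:
  plan:
    - [1,0,0,0,0,0]
    - [2,0,0,0,0,0]
    - [2,0,0,0,0,0]

```text
time_s: 15.12
ee_pos: [626.4, 58.8, 45.4]
ee_rot: [[0.96, -0.281, 0.0], [-0.281, -0.96, -0.0], [0.0, -0.0, -1.0]]
contact_force: [-1.1, 0.5, 1.9]
grip_width: 11.4
```

play_rows:
  plan:
    - [1,0,0,0,0,0]
    - [2,0,0,0,0,0]
    - [2,0,0,0,0,0]

```text
time_s: 15.37
ee_pos: [628.3, 58.2, 45.4]
ee_rot: [[0.96, -0.281, 0.0], [-0.281, -0.96, -0.0], [0.0, -0.0, -1.0]]
contact_force: [-1.8, 1.3, 3.2]
grip_width: 11.5
```

play_rows:
  plan:
    - [1,0,0,0,0,0]
    - [2,0,0,0,0,0]
    - [2,0,0,0,0,0]

```text
time_s: 15.62
ee_pos: [630.2, 57.7, 45.4]
ee_rot: [[0.96, -0.281, 0.0], [-0.281, -0.96, -0.0], [0.0, -0.0, -1.0]]
contact_force: [-2.0, 0.3, 3.3]
grip_width: 11.9
```

play_rows:
  plan:
    - [1,0,-0.2,0,0,0]
    - [2,0,-0.2,0,0,0]
    - [2,0,-0.2,0,0,0]

```text
time_s: 15.87
ee_pos: [632.2, 57.1, 45.4]
ee_rot: [[0.96, -0.281, 0.0], [-0.281, -0.96, -0.0], [0.0, 0.0, -1.0]]
contact_force: [-1.5, 0.4, 1.4]
grip_width: 11.1
```

play_rows:
  plan:
    - [1,0,0,0,0,0]
    - [2,0,0,0,0,0]
    - [2,0,0,0,0,0]

```text
time_s: 16.12
ee_pos: [634.1, 56.5, 45.4]
ee_rot: [[0.96, -0.281, 0.0], [-0.281, -0.96, -0.0], [0.0, 0.0, -1.0]]
contact_force: [-2.0, 1.3, 2.4]
grip_width: 11.5
```

play_rows:
  plan:
    - [1,0,0,0,0,0]
    - [2,0,0,0,0,0]
    - [2,0,0,0,0,0]

```text
time_s: 16.37
ee_pos: [635.4, 56.1, 45.5]
ee_rot: [[0.96, -0.281, -0.001], [-0.281, -0.96, 0.0], [-0.001, 0.0, -1.0]]
contact_force: [-3.2, 1.5, 3.2]
grip_width: 11.2
```

```bash
python3 - <<'E'
from fit import *
im=bot.get_image('side');crop('side',im,175,160,265,230,8,'a13.png')
o=bot.get_obs();print(o['ee_pos'],o['contact_force'],o['moment'])
E
```

```text
[635.40460736  56.08785683  45.4592146 ] [-3.53781404  0.81344045  3.49472204] [ 0.17304384  0.57353373 -0.05379651]
```

View pics/a13.png

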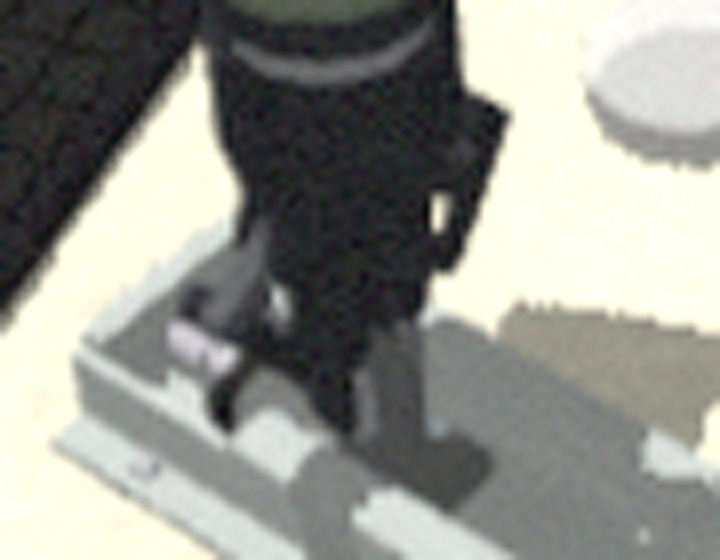

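play_rows:
  plan:
    - [0.5,0,-0.4,0,0,0]
    - [1,0,-0.4,0,0,0]
    - [1,0,-0.4,0,0,0]

```text
time_s: 16.67
ee_pos: [636.1, 55.8, 45.5]
ee_rot: [[0.96, -0.281, -0.001], [-0.281, -0.96, -0.0], [-0.001, 0.0, -1.0]]
contact_force: [-3.9, 0.6, 1.7]
grip_width: 11.2
```

```bash
python3 go.py 635 56 45.5 -.285
```

```text
t 16.67 pos [636.1  55.8  45.5] yaw -0.2852 F [-3.9  0.6  1.7] grip 11.2
shift [-1.1, 0.1, 0.0] rot [0.0004, 0.0014, -0.0002] |d| 1.0
```

play_rows:
  plan:
    - [0.5,0,-0.2,0,0,0]
    - [1,0,-0.2,0,0,0]
    - [1,0,-0.2,0,0,0]

```text
time_s: 16.92
ee_pos: [636.9, 55.5, 45.6]
ee_rot: [[0.96, -0.281, -0.002], [-0.281, -0.96, 0.0], [-0.002, 0.001, -1.0]]
contact_force: [-3.9, 2.3, 0.9]
grip_width: 11.6
```

play_rows:
  plan:
    - [0.5,0,0,0,0,0]
    - [1,0,0,0,0,0]
    - [1,0,0,0,0,0]

```text
time_s: 17.17
ee_pos: [637.4, 55.4, 45.6]
ee_rot: [[0.96, -0.282, -0.003], [-0.282, -0.96, 0.0], [-0.003, 0.001, -1.0]]
contact_force: [-5.9, 1.3, 1.0]
grip_width: 11.3
```

play_rows:
  plan:
    - [0.5,0,0,0,0,0]
    - [1,0,0,0,0,0]
    - [1,0,0,0,0,0]
    - [1,0,0,0,0,0]

```text
time_s: 17.5
ee_pos: [637.9, 55.3, 45.7]
ee_rot: [[0.96, -0.281, -0.004], [-0.281, -0.96, 0.0], [-0.004, 0.001, -1.0]]
contact_force: [-7.5, 2.4, 1.3]
grip_width: 11.6
```

play_rows:
  plan:
    - [0.3,0,0,0,0,0]
    - [0.6,0,0,0,0,0]
    - [0.6,0,0,0,0,0]
    - [0.6,0,0,0,0,0]
    - [0.6,0,0,0,0,0]
    - [0.6,0,0,0,0,0]

```text
time_s: 18.0
ee_pos: [638.1, 55.2, 45.7]
ee_rot: [[0.96, -0.282, -0.005], [-0.282, -0.96, 0.001], [-0.005, 0.001, -1.0]]
contact_force: [-7.3, 2.8, 2.9]
grip_width: 11.2
```

```bash
python3 - <<'E'
from fit import *
for i in range(3):
    im=bot.get_image('side'); o=bot.get_obs();print(np.round(o['ee_pos'],2),np.round(o['contact_force'],2))
crop('side',im,175,160,315,270,5,'a14.png')
E
```

```text
[638.12  55.18  45.7 ] [-8.34  2.89  2.19]
[638.13  55.19  45.7 ] [-8.49  2.61  2.38]
[638.12  55.18  45.68] [-7.34  3.27  3.64]
```

View pics/a14.png

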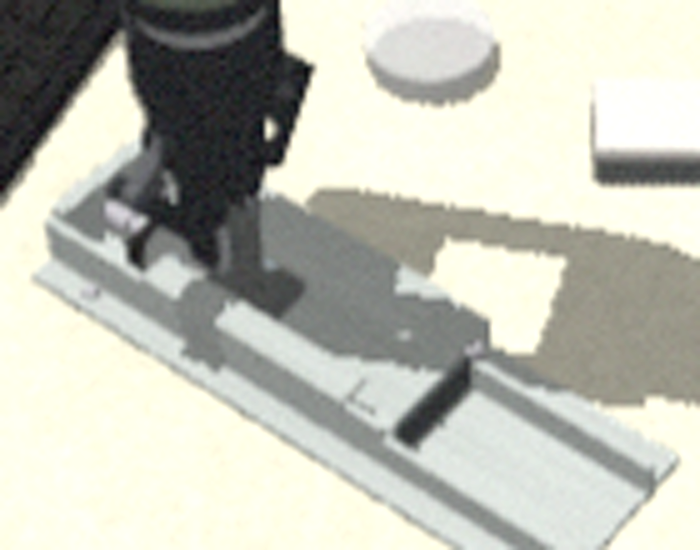

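play_rows:
  plan:
    - [-0.7,0,0,0,0,0]
    - [-1.4,0,0,0,0,0]
    - [-2.1,0,0,0,0,0]
    - [-2.8,0,0,0,0,0]
    - [-3.5,0,0,0,0,0]
    - [-3.5,0,0,0,0,0]

```text
time_s: 18.65
ee_pos: [636.5, 55.7, 45.6]
ee_rot: [[0.96, -0.281, -0.001], [-0.281, -0.96, -0.0], [-0.001, 0.0, -1.0]]
contact_force: [-3.1, 1.0, -2.7]
grip_width: 11.3
```

play_rows:
  plan:
    - [-0.6,0,0.2,0,0,0]
    - [-1.2,0,0.4,0,0,0]
    - [-1.2,0,0.4,0,0,0]
    - [-1.2,0,0.4,0,0,0]

```text
time_s: 18.98
ee_pos: [635.8, 55.9, 45.6]
ee_rot: [[0.96, -0.281, 0.0], [-0.281, -0.96, -0.0], [0.0, 0.0, -1.0]]
contact_force: [-1.6, 0.4, -3.9]
grip_width: 11.5
```

play_rows:
  plan:
    - [-0.4,0,0.3,0,0,0]
    - [-0.4,0,0.5,0,0,0]
    - [-0.4,0,0.5,0,0,0]

```text
time_s: 19.23
ee_pos: [635.7, 56.0, 45.5]
ee_rot: [[0.96, -0.281, 0.001], [-0.281, -0.96, -0.0], [0.001, -0.0, -1.0]]
contact_force: [-1.7, -0.8, -2.1]
grip_width: 11.9
```

play_rows:
  plan:
    - [0,0,0.2,0,0,0]
    - [0,0,0.2,0,0,0]
  force: 20

```text
time_s: 19.4
ee_pos: [635.7, 56.0, 45.5]
ee_rot: [[0.96, -0.281, 0.001], [-0.281, -0.96, -0.0], [0.001, -0.0, -1.0]]
contact_force: [-1.4, -1.0, -0.8]
grip_width: 11.3
```

play_rows:
  plan:
    - [0,0,0,0,0,0]
    - [0,0,0,0,0,0]
    - [0,0,0,0,0,0]
    - [0,0,0,0,0,0]
  claw: 0.4

```text
time_s: 19.73
ee_pos: [635.9, 56.3, 45.4]
ee_rot: [[0.96, -0.281, 0.002], [-0.281, -0.96, 0.0], [0.002, -0.0, -1.0]]
contact_force: [-0.9, -0.5, 0.2]
grip_width: 34.1
```

```bash
python3 - <<'E'
from fit import *
im=bot.get_image('side'); o=bot.get_obs();print(np.round(o['ee_pos'],2),np.round(o['contact_force'],2),o['grip_width'])
crop('side',im,175,160,315,270,5,'a15.png')
E
```

```text
[635.7   56.24  45.3 ] [ 1.26 -0.68 -1.24] 34.20323130885296
```

View pics/a15.png

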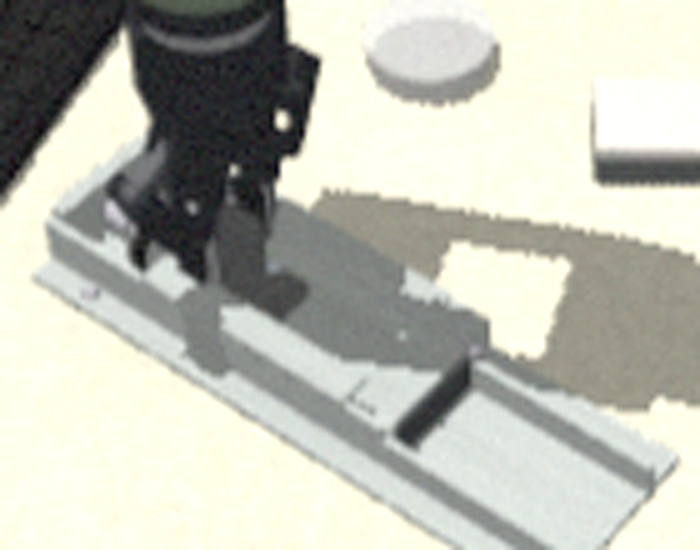

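Released; now straight up.

play_rows:
  plan:
    - [0,0,-5,0,0,0]
    - [0,0,-20,0,0,0]
    - [0,0,-45,0,0,0]
    - [0,0,-75,0,0,0]
    - [0,0,-105,0,0,0]
    - [0,0,-120,0,0,0]
    - [0,0,-120,0,0,0]

```text
time_s: 20.37
ee_pos: [637.8, 56.4, 170.2]
ee_rot: [[0.96, -0.281, 0.01], [-0.281, -0.96, 0.001], [0.009, -0.003, -1.0]]
contact_force: [0.4, -0.9, 0.8]
grip_width: 34.1
```

play_rows:
  plan:
    - [-30,0,0,0,0,0]
    - [-60,0,-20,0,0,0]
    - [-90,0,-40,0,0,0]
    - [-120,0,-60,0,0,0]
    - [-150,0,-80,0,0,0]
    - [-180,0,-80,0,0,0]
    - [-200,0,-80,0,0,0]
    - [-200,0,-80,0,0,0]

```text
time_s: 21.03
ee_pos: [439.2, 113.0, 244.8]
ee_rot: [[0.96, -0.28, -0.003], [-0.28, -0.96, 0.0], [-0.003, 0.001, -1.0]]
contact_force: [0.8, 0.1, 0.4]
grip_width: 34.2
```

```bash
python3 - <<'E'
from fit import *
im=bot.get_image('side'); o=bot.get_obs();print(np.round(o['ee_pos'],2),np.round(o['contact_force'],2),o['grip_width'])
crop('side',im,175,170,265,235,8,'a16.png'); cv2.imwrite('pics/sidef.png',im[:,:,::-1])
im=bot.get_image('top'); crop('top',im,200,115,300,265,4,'t16.png')
E
```

```text
[441.5 112.7 244.8] [-0.39 -0.09 -0.19] 34.2253605384692
```

View pics/a16.png

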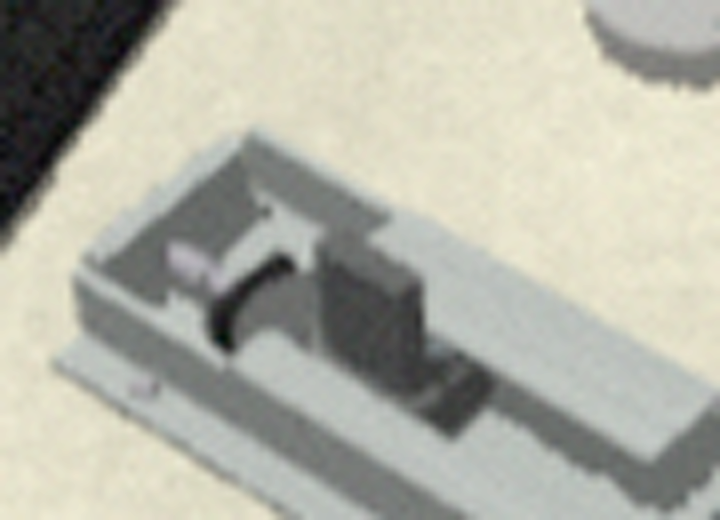

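View pics/t16.png

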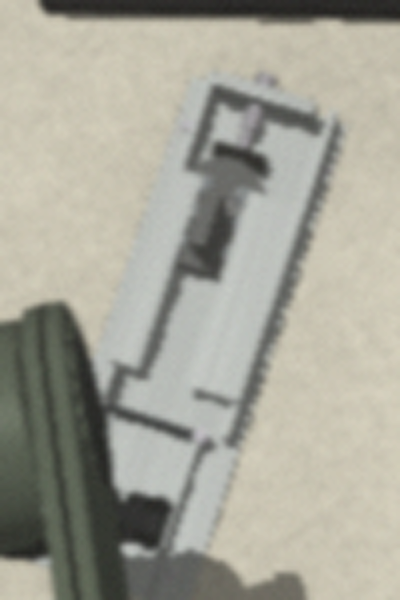

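View pics/sidef.png

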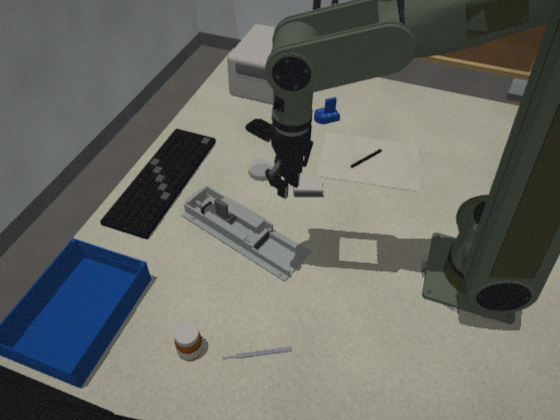

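```bash
python3 -c "
from bench import bot
print(bot.job_done())"
```

```text
the job is handed in; nothing more can be done
None
```

I set the carrier in the chute entry and slid it along the floor through the flap. I felt for the buffer, pressed it home, eased off to about 1.5 N, let go and lifted clear. The job was handed in at about 21 s; no verdict is reported.

- **Press on the buffer:** The wrist read about 8.5 N along the lane for more than 0.3 s, which includes some floor friction. Working back from how far the spring was pressed gives about 6.6 N. Either figure is over 5 N and under 12 N.
- **Final pictures:** The flap is shut and the carrier lies flat, square in the slot, with its round end touching the pad. The gripper is clear. The dish, slide box, jar, tweezers, pen, mouse and blue look-alike appear unmoved.
- **Not measured:** I could not measure the remaining contact force after release. I judged it from the pictures and from the light press left just before opening the jaws.
- **Disagreement:** The side camera was about 5 mm off the arm's own position reading. I lined up the entry using the carrier and chute positions relative to each other in that view, plus the top view, and the carrier went in without touching the walls.

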